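Load the damper-block setting chest

ROBOT

A 7-joint arm with a two-finger parallel gripper is mounted at the origin on the work surface. World frame = base frame: x ahead of the robot, y to its left, z up, the work surface at z = 0. Lengths are in m, angles in degrees, forces in N, time in s.
With the tool pointing down it reaches from about 0.425 to 0.875 m from the base axis. Payload 4.7 kg.
Tool frame: the origin (TCP) lies at the very end of the fingers, on their centre line; the grasp point (between the pads) lies 19 mm behind it; y points along the fingers, z is the direction in which the jaws open and shut, and the axes are right-handed (so a half turn about y gives the same grasp; the last joint's range is limited). The gripper opens to 87 mm and grips with 3 to 60 N. Pads are 19 mm wide; open, the fingers measure 117 mm over their backs; the gripper's body (75 mm by 190 mm) begins 51 mm behind the grasp point.
Start: joints at [71.797, 18.392, -4.016, 83.108, 1.295, 78.541, -3.26], TCP at [0.212, -0.615, 0.223] pointing down, gripper open.
Joint ranges: [-163.93, 163.93], [-17.29, 119.83], [-79.2, 71.16], [3.27, 140.29], [-89.18, 269.18], [5.43, 117.66], [-154.24, 154.24]. Speed limits (degrees/s): [147.25, 147.25, 180, 180, 180, 180, 180].

INTERFACE

Orientations are given as [roll, pitch, yaw] about the fixed x, y, z axes, in that order (R = Rz(yaw) Ry(pitch) Rx(roll)).
In Python, from cell import env gives the robot as it stands.
- The arm moves only by the shell command python3 -m pendant 'ROWS' [FORCE]. ROWS is JSON, one flat list of numbers, 7 for each row, row after row: the shift along the world's x, y, z in units of 40 mm (1.0 is 40 mm), then the turn, a rotation vector about the world's x, y, z in units of 10 degrees (1.0 is 10 degrees), then the finger opening in mm, from 0 to 87. In form: [x, y, z, wx, wy, wz, jaw, x, y, z, wx, wy, wz, jaw, ...]. A call has 1 to 10 rows; each row shifts and turns the commanded pose from where the row before left it; what a row does not reach is not made up. A row lasts 1/8 s, in which the tool goes at most 62.5 mm and 10.7 degrees, less where a joint would pass 70% of its speed; a pose out of reach is approached as far as the arm can. A call is refused whole if a number of a shift passes 1 or a number of a turn 1, either way. A call with a gripper value outside its range is refused whole. The fingers move at their own pace and stop on an object; FORCE is the grip in N (left out, the last holds). Time passes only in rows, so rows that do not move let the fingers close. It gives the time, the measured TCP pose, the force and the opening at its end, in the units of the state.
- env.get_obs(): the state, without advancing time (a new reading comes with each control period).
- env.read_camera(name): name is "scene" or "top" or "wrist"; returns a dict with "image" (420x560x3 uint8, red, green, blue), "fx", "fy", "cx", "cy" (pixels), "cam_to_world" (4x4, takes a point from camera to world coordinates). Camera axes: x right, y up, looking along -z (the intrinsics and any distortion apply to the point x, -y, -z); pixel columns grow to the right and rows downward; lengths in m; the calibration is good to about 2 mm. The wrist camera is an equidistant fisheye: a pixel r from the principal point sees the ray r / f radians off the axis. A picture is of the moment at which its call begins. There is no depth.
- env.sign_off(): hands the job in, once; it reports no verdict.
The state is a dict: "time_s": time; "qpos": joint angles; "joint_velocities": joint speeds; "effort": joint torques, N m; "tool_pos": TCP position; "tool_rot": TCP orientation; "force": force on the tool from outside, world axes, zero at the start; "wrist_torque": the same for the moment, N m; "grip_width": finger opening in m.
Only numpy, scipy, OpenCV 4.12 (cv2) and the standard library are available. Lean on these libraries where they do the work, as an engineer would, in place of code of your own. Each camera call takes 0.05 s, during which the arm holds its last target.

TASK

Get the damper blocks into the setting chest: slide the chest's lower clear lid by its white knob as far as it goes beneath its neighbour (leave the neighbour shut), then lower the aluminium nest plate onto the two pins inside, round hole over the round pin and slot over the diamond pin, until it sits flat on the bed. Then lay every walnut damper block lying on the bench in a nest of the plate, one to a nest and flat on the nest floor, and slide the lower lid fully shut again. Leave the other tools on the bench where they are.

Things in the scene. Friction and masses are not known exactly. Their poses are not given: they have to be found in the camera images.
- chest: Fixed wooden chest, 292 (x) by 416 (y) by 90 mm high; origin under its centre, x away from the robot, y along the lid tracks. Steel bed with two pins in its right (-y) half, bed centre at chest (0, -0.12), bed surface 16 mm up. Two clear lids with dark edges: the lower one's top is 77 mm up, the upper one's 86 mm. Lower lid fully open, the gap runs from chest y -0.200 to -0.041; inside 260 mm in x.
- lid_low (a joint): The lower (right-hand) lid, sliding along chest y: 0 = shut, 0.165 m = fully open under the neighbour; stiff sliding friction about 2 N, it stays where left. It may start up to 30 mm open.
- lid_low_knob (a point): Middle of the lower lid's round white porcelain knob (30 mm in diameter at its widest, from 16 to 28 mm above the lid's top; 34 mm high in all), 18 mm above the lid's top. It moves with the lid along chest +y as it opens.
- lid_top (a joint): The upper (left-hand) neighbouring lid, on the upper track: 0 = shut; it slides toward the right half as the value grows. To be left shut.
- pin_round (a point): Foot, on the bed surface, of the round steel pin, 12 mm in diameter and 19 mm tall, of which the top 6 mm taper to 5 mm; at chest (0.104, -0.12), the far end of the bed. Axes as the chest's.
- pin_diamond (a point): Foot, on the bed surface, of the diamond steel pin: 12 mm across chest y, 7 mm along chest x, 19 mm tall with the top 6 mm tapered; at chest (-0.104, -0.12), the near end of the bed. Axes as the chest's.
- plate_grip (a point): Centre of the dark upright grip bar on the middle of the loose aluminium nest plate. Plate 236 (x) by 112 (y) by 10 mm, 0.6 kg; the bar is 50 mm along plate x, 16 mm wide, from 10 to 48 mm above the plate's underside; this point is 29 mm above the underside. x points to the end with the round hole.
- hole_round (a point): Centre, at the plate's underside, of its round through hole (13.6 mm), 104 mm from the grip bar along plate +x; goes over the round pin. Axes as the plate's.
- hole_slot (a point): Centre, at the plate's underside, of its slot (20.6 mm along plate x, 13.6 mm across), 104 mm from the grip bar along plate -x; goes over the diamond pin. Axes as the plate's.
- nest0 (a point): Centre of the floor (plate's top face) of nest 0, at the round-hole end, +y side: plate x +64 mm, y +32 mm from the grip bar. Nest 80 mm (plate x) by 33 mm (plate y) inside, fenced by end stops and short side studs 10 mm high; no fence within 23 mm of the middle of its long sides. Axes as the plate's.
- nest1 (a point): Centre of the floor (plate's top face) of nest 1, at the round-hole end, -y side: plate x +64 mm, y -32 mm from the grip bar. Nest 80 mm (plate x) by 33 mm (plate y) inside, fenced by end stops and short side studs 10 mm high; no fence within 23 mm of the middle of its long sides. Axes as the plate's.
- nest2 (a point): Centre of the floor (plate's top face) of nest 2, at the slot end, +y side: plate x -64 mm, y +32 mm from the grip bar. Nest 80 mm (plate x) by 33 mm (plate y) inside, fenced by end stops and short side studs 10 mm high; no fence within 23 mm of the middle of its long sides. Axes as the plate's.
- nest3 (a point): Centre of the floor (plate's top face) of nest 3, at the slot end, -y side: plate x -64 mm, y -32 mm from the grip bar. Nest 80 mm (plate x) by 33 mm (plate y) inside, fenced by end stops and short side studs 10 mm high; no fence within 23 mm of the middle of its long sides. Axes as the plate's.
- block0_mid (a point): Centre of walnut damper block 0, a plain dark block 72 mm long (its x), 26 mm wide and 26 mm high, about 60 g, loose on the bench; any long face may be down, either end first. Absent in some starts (None).
- block1_mid (a point): Centre of walnut damper block 1, a plain dark block 72 mm long (its x), 26 mm wide and 26 mm high, about 60 g, loose on the bench; any long face may be down, either end first. Absent in some starts (None).
- block2_mid (a point): Centre of walnut damper block 2, a plain dark block 72 mm long (its x), 26 mm wide and 26 mm high, about 60 g, loose on the bench; any long face may be down, either end first. Absent in some starts (None).
- block3_mid (a point): Centre of walnut damper block 3, a plain dark block 72 mm long (its x), 26 mm wide and 26 mm high, about 60 g, loose on the bench; any long face may be down, either end first. Absent in some starts (None).
- pliers: Bystander: brass bending pliers, 170 mm long, origin near its middle; at bench height. Leave it alone.
- reamer: Bystander: steel shank reamer, 100 mm long, square dark handle, origin near its middle; lies among the blocks; at bench height. Leave it alone.
- screwdriver: Bystander: screwdriver, 180 mm long; at bench height. Leave it alone.
- glue_jar: Bystander: glue jar, 70 mm across, 85 mm high; at bench height. Leave it alone.
- spare_knob: Bystander: spare knob, white porcelain, 30 mm across, 34 mm high, standing on the bench by itself; at bench height. Leave it alone.
- felt_gauge: Bystander: brass gauge bar, 150 x 22 x 12 mm; at bench height. Leave it alone.
Things that resemble listed ones, but are neither listed nor needed, are in the scene too. Leave any pink look-alike of the part that bears block0_mid alone. Leave any red look-alike of the part that bears block2_mid alone.

How it is judged:
By the outcome, as a careful person would: the job done as asked, in the order asked, and still so for the second after the job is handed in, with the robot touching nothing.
Of block0, block1, block2, block3 only 3 to 4 are there at a start; the rules pass over those that are not, and their reading is None.
At some moment in a run one of block0, block1, block2, block3 may be knocked a few centimetres aside while the robot is not near it.
It also fails if it takes over 208 s, if anything falls off the work surface, if the arm or the gripper's body presses on something with over 40 N, if the wrist force passes 120 N, or if a joint passes its speed limit or range.

## Working session

There is one attempt and no reset: what is moved stays moved. The work goes in short steps, Python scripts to look and compute and a shell command to move; the robot and the scene stay as the last step left them, time stands still between calls to the robot, and variables do not carry over. Pictures are saved under pics/ and viewed, and the job is handed in when it is done.

```bash
ls; mkdir -p pics; python3 - <<'E'
from cell import env
import cv2
o=env.get_obs()
for k,v in o.items(): print(k,v)
for n in ["scene","top","wrist"]:
    c=env.read_camera(n)
    cv2.imwrite(f"pics/{n}0.png",c["image"][:,:,::-1])
    print(n,c["fx"],c["fy"],c["cx"],c["cy"],c["cam_to_world"],[k for k in c])
E
```

```text
pics
time_s 0.0
qpos [71.79708089 18.44057666 -4.01533632 83.17455286  1.29483597 78.54274715
 -3.26224789]
joint_velocities [ 0.07130247 -0.07686299  0.00033006 -0.05766975  0.0049965   0.08935017
  0.10625258]
effort [-4.98379013e-04 -4.91291034e+01 -4.04067300e-01 -3.12537825e+01
 -6.39946223e-02  4.35722864e-02  1.47108813e-04]
tool_pos [ 0.21150097 -0.61403019  0.22144738]
tool_rot [-9.01126401e+01 -5.74075239e-03 -1.60989799e+02]
force [-0.22297598 -0.03264329 -0.17721967]
wrist_torque [ 0.00434448 -0.01297184 -0.03761573]
grip_width 0.08666268999921083
scene 503.44285932732953 503.44285932732953 279.2823863674641 206.00207685066977 [[ 0.87120903 -0.43057326  0.2357997   0.8272443 ]
 [ 0.49077964  0.75275699 -0.4387394  -0.60536917]
 [ 0.01140958  0.49795942  0.86712527  1.16620004]
 [ 0.          0.          0.          1.        ]] ['image', 'fx', 'fy', 'cx', 'cy', 'cam_to_world']
top 380.74012311511115 380.74012311511115 275.25087652144947 205.44421339096277 [[ 2.75012005e-02  9.89920633e-01 -1.38927405e-01  4.19533868e-01]
 [-9.99612310e-01  2.78386885e-02  4.86251020e-04 -6.68468869e-02]
 [ 4.34890668e-03  1.38860172e-01  9.90302449e-01  1.07233708e+00]
 [ 0.00000000e+00  0.00000000e+00  0.00000000e+00  1.00000000e+00]] ['image', 'fx', 'fy', 'cx', 'cy', 'cam_to_world']
wrist 325.19226210127806 325.19226210127806 272.8780310629164 208.9238845829061 [[ 0.3257839   0.91702447  0.23006732  0.27381014]
 [-0.94544236  0.31647882  0.07732986 -0.59341078]
 [-0.00189805 -0.24270821  0.97009748  0.38378053]
 [ 0.          0.          0.          1.        ]] ['image', 'fx', 'fy', 'cx', 'cy', 'cam_to_world']
```

View pics/scene0.png

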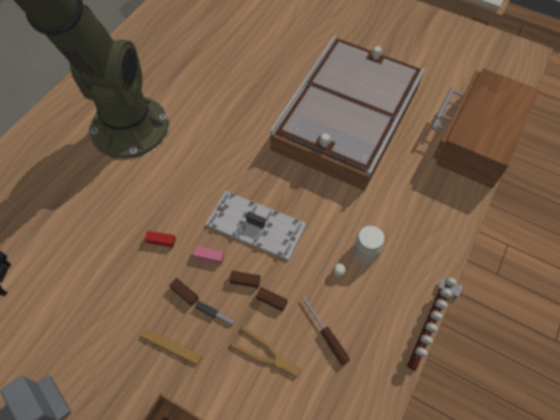

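View pics/top0.png

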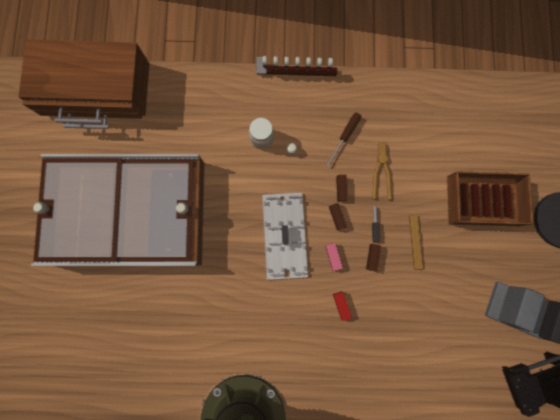

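View pics/wrist0.png

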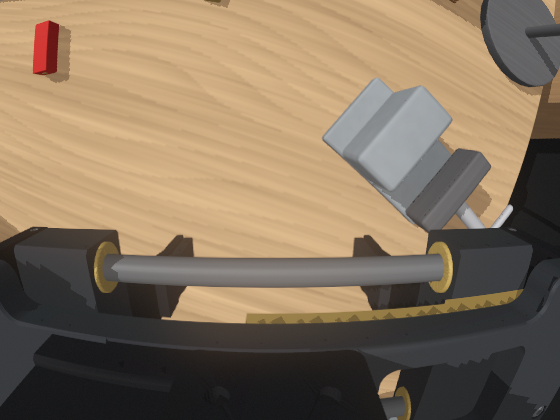

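The top view shows the chest at (40–200, 155–265), with the lower lid's knob at (182,208). The plate is at (285,236) with its long axis along world x. There are three walnut blocks at (342,188), (338,217) and (374,257). The pink and red look-alikes sit at (334,257) and (342,306). I'll zoom in next.

```bash
cat > h.py <<'E'
from cell import env
import cv2, numpy as np
from scipy.spatial.transform import Rotation as R
def ray(c,u,v,fish=False):
    M=c["cam_to_world"]
    x=(u-c["cx"])/c["fx"]; y=(v-c["cy"])/c["fy"]
    if fish:
        r=np.hypot(x,y); s=np.sin(r)/r if r>1e-9 else 1
        d=np.array([x*s,-y*s,-np.cos(r)])
    else: d=np.array([x,-y,-1.])
    return M[:3,3],M[:3,:3]@d
def onz(c,u,v,z,fish=False):
    o,d=ray(c,u,v,fish); return o+d*(z-o[2])/d[2]
def proj(c,p,fish=False):
    M=c["cam_to_world"]; q=M[:3,:3].T@(np.array(p)-M[:3,3]); x,y,z=q[0],-q[1],-q[2]
    if fish:
        h=np.hypot(x,y); t=np.arctan2(h,z); k=t/h if h>1e-9 else 1/z
        return np.array([c["cx"]+c["fx"]*x*k,c["cy"]+c["fy"]*y*k])
    return np.array([c["cx"]+c["fx"]*x/z,c["cy"]+c["fy"]*y/z])
def tri(r1,r2):
    (o1,d1),(o2,d2)=r1,r2
    s=np.linalg.lstsq(np.c_[d1,-d2],o2-o1,rcond=None)[0]
    a=o1+s[0]*d1;b=o2+s[1]*d2
    return (a+b)/2,np.linalg.norm(a-b)
def crop(c,u0,v0,u1,v1,k,name):
    im=c["image"][v0:v1,u0:u1,::-1]
    cv2.imwrite(name,cv2.resize(im,None,fx=k,fy=k,interpolation=cv2.INTER_CUBIC))
def st():
    o=env.get_obs(); 
    Rm=R.from_euler('xyz',o["tool_rot"],degrees=True).as_matrix()
    print("t",round(o["time_s"],2),"tcp",np.round(o["tool_pos"],4),"yax",np.round(Rm[:,1],3),"zax",np.round(Rm[:,2],3),"F",np.round(o["force"],1),"g",round(o["grip_width"]*1000,1))
E
python3 - <<'E'
from h import *
c=env.read_camera("top"); s=env.read_camera("scene")
crop(c,250,160,390,290,5,"pics/t1.png"); crop(c,20,140,215,280,4,"pics/t2.png")
crop(s,130,180,310,330,4,"pics/s1.png");crop(s,260,30,430,190,4,"pics/s2.png")
st()
E
```

```text
t 0.25 tcp [ 0.2116 -0.6143  0.2221] yax [-0.     0.001 -1.   ] zax [ 0.326 -0.945 -0.001] F [-0.1  1.   0.2] g 86.8
```

View pics/t1.png

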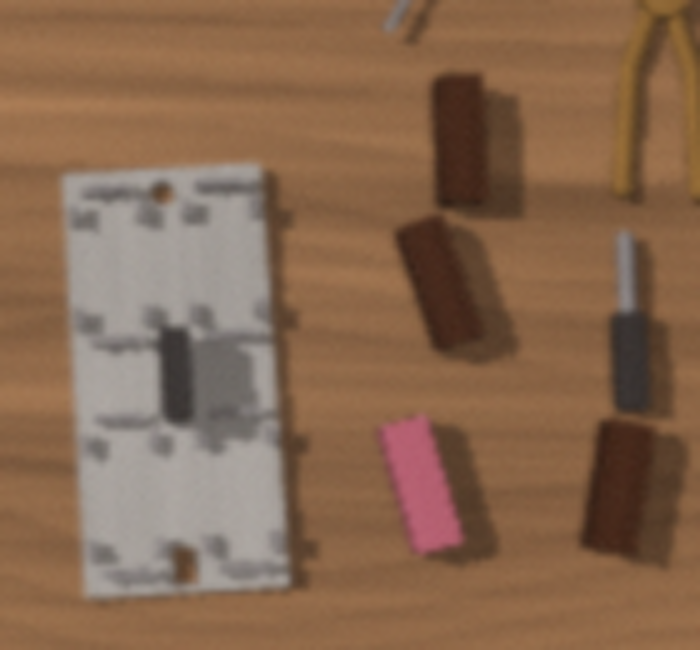

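View pics/t2.png

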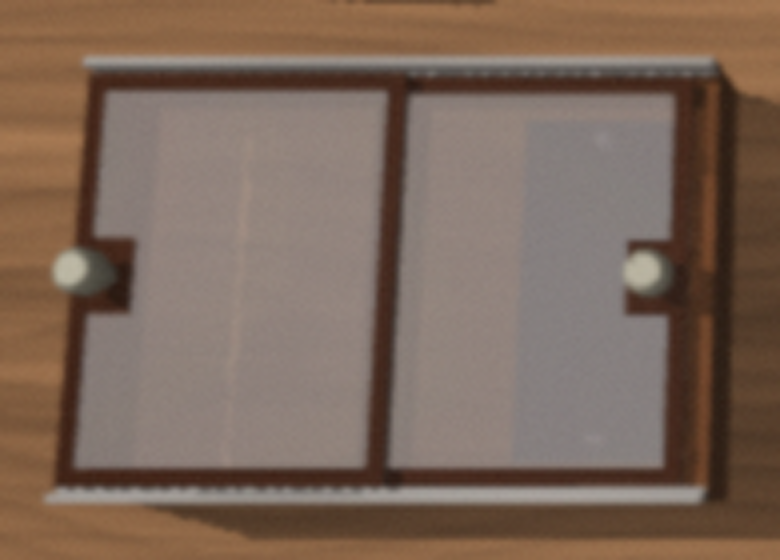

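View pics/s1.png

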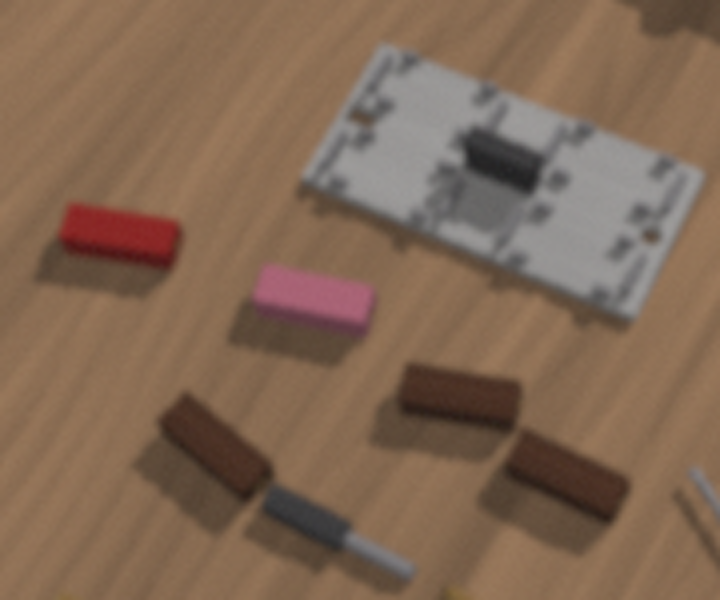

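View pics/s2.png

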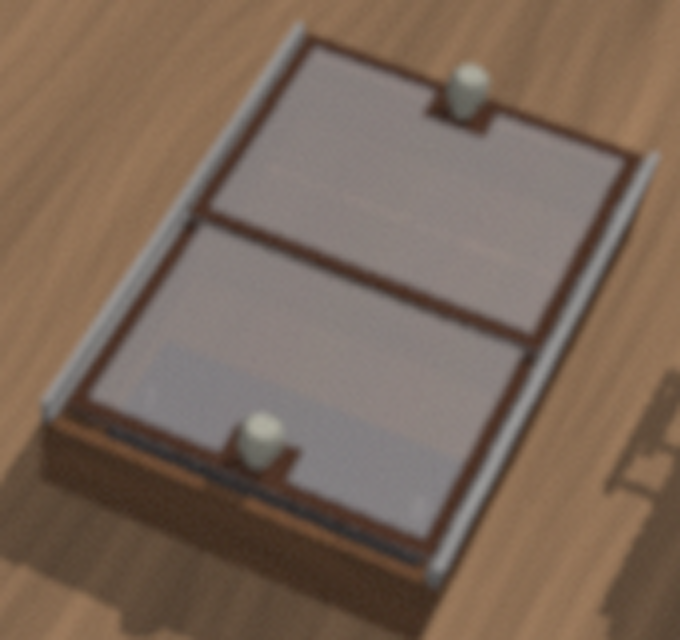

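```bash
python3 - <<'E'
from h import *
c=env.read_camera("top"); s=env.read_camera("scene")
A=np.array
f=lambda u,v:(u/4+20-.4,v/4+140-.4)
P={n:onz(c,*f(*q),0.09) for n,q in dict(TL=(84,57),TR=(717,58),BL=(46,504),BR=(703,502)).items()}
for n in P: print(n,np.round(P[n],4))
print("lenx",np.linalg.norm(P['TL']-P['BL']),np.linalg.norm(P['TR']-P['BR']),"leny",np.linalg.norm(P['TL']-P['TR']),np.linalg.norm(P['BL']-P['BR']))
ctr=sum(P.values())/4; yd=(P['TL']-P['TR']+P['BL']-P['BR']);print("ctr",ctr,"yaw of y",np.degrees(np.arctan2(yd[1],yd[0])))
xd=(P['TL']-P['BL']+P['TR']-P['BR']);print("yaw of x",np.degrees(np.arctan2(xd[1],xd[0])))
# knobs: centers
g=lambda u,v:(u/4+260-.4,v/4+30-.4)
for n,a,b in (("low",f(648,272),g(262,440)),("up",f(78,271),g(468,90))):
    print(n,tri(ray(c,*a),ray(s,*b)))
# pins tips z=.035
for q in ((603,140),(592,440)): print("pin",onz(c,*f(*q),0.035))
# plate
g1=lambda u,v:(u/5+250-.4,v/5+160-.4)
for n,q,z in (("round",(161,191),0.008),("slot",(186,565),0.008),("barTop",(177,375),0.044),("c1",(63,173),.01),("c2",(262,163),.01),("c3",(85,597),.01),("c4",(291,586),.01)): print(n,np.round(onz(c,*g1(*q),z),4))
# blocks
def blobs(im,lo,hi):
    h=cv2.cvtColor(im,cv2.COLOR_RGB2HSV); m=cv2.inRange(h,lo,hi)
    m=cv2.morphologyEx(m,cv2.MORPH_OPEN,np.ones((2,2)))
    return cv2.findContours(m,cv2.RETR_EXTERNAL,cv2.CHAIN_APPROX_NONE)[0]
for n,cam in (("top",c),("scene",s)):
    im=cam["image"]
    h=cv2.cvtColor(im,cv2.COLOR_RGB2HSV)
    if n=="top": print("hsv block",h[188,342],h[257,374],"shadow",h[190,352],"wood",h[300,300])
    for k in blobs(im,(0,70,20),(12,200,85)):
        a=cv2.contourArea(k)
        if 60<a<1000:
            r=cv2.minAreaRect(k); print(n,a,np.round(r[0]),np.round(r[1]),round(r[2]))
E
```

```text
TL [0.6778 0.5577 0.09  ]
TR [0.6892 0.1391 0.09  ]
BL [0.3856 0.5488 0.09  ]
BR [0.3982 0.1319 0.09  ]
lenx 0.2923884316910811 0.290990820317411 leny 0.4187710820797035 0.4170945874017558
ctr [0.53768948 0.3443611  0.09      ] yaw of y 91.64828019024543
yaw of x 1.5824959771121174
low (array([0.54311264, 0.17344139, 0.0974727 ]), np.float64(0.001979938703833941))
up (array([0.53190155, 0.53459674, 0.10449446]), np.float64(0.004170312023696828))
pin [0.64339832 0.22647541 0.035     ]
pin [0.43636278 0.22029108 0.035     ]
round [ 0.5912 -0.0853  0.008 ]
slot [ 0.383  -0.1043  0.008 ]
barTop [ 0.4851 -0.0958  0.044 ]
c1 [ 0.5996 -0.0296  0.01  ]
c2 [ 0.6086 -0.1421  0.01  ]
c3 [ 0.3642 -0.0493  0.01  ]
c4 [ 0.3733 -0.1622  0.01  ]
hsv block [ 10 145  72] [ 11 159  72] shadow [ 13 130 100] wood [ 13 128 152]
top 264.5 [375. 258.] [12. 26.] 9
top 74.0 [200. 252.] [27.  5.] 90
top 240.0 [339. 217.] [26. 11.] 69
top 234.5 [343. 189.] [26. 10.] 90
top 251.5 [456. 199.] [50. 12.] 90
top 212.5 [351. 128.] [ 9. 30.] 32
top 914.5 [ 90. 100.] [ 37. 117.] 90
top 585.0 [301.  72.] [73. 10.] 1
top 133.0 [143.  64.] [15. 27.] 5
scene 175.0 [418. 353.] [10. 35.] 22
scene 325.5 [335. 346.] [41. 10.] 56
scene 63.0 [434. 315.] [10. 22.] 23
scene 306.0 [272. 300.] [30. 13.] 27
scene 277.5 [184. 292.] [28. 12.] 39
scene 293.5 [245. 280.] [29. 12.] 9
scene 420.0 [335. 127.] [104.  56.] 22
scene 238.0 [364.  78.] [99. 53.] 20
```

```bash
python3 -m pendant '[0.73,0.91,0,0,0,0.73,87,0.73,0.91,0,0,0,0.73,87,0.73,0.91,0,0,0,0.73,87,0.73,0.91,0,0,0,0.73,87,0.73,0.91,0,0,0,0.73,87,0.73,0.91,0,0,0,0.73,87,0.73,0.91,0,0,0,0.73,87,0.73,0.91,0,0,0,0.73,87,0.73,0.91,0,0,0,0.73,87,0.73,0.91,0,0,0,0.73,87]' 10; python3 -c "from h import *;st()"
```

```text
time_s: 1.6
tool_pos: [0.5045, -0.2494, 0.2228]
tool_rot: [-90.0, -0.0, -87.8]
force: [0.2, -0.9, -0.3]
grip_width: 0.0869
t 1.6 tcp [ 0.5045 -0.2494  0.2228] yax [ 0.    -0.001 -1.   ] zax [0.999 0.039 0.   ] F [ 0.2 -0.9 -0.3] g 86.9
```

```bash
python3 -m pendant '[0.09,1,0,0,0,0,87,0.09,1,0,0,0,0,87,0.09,1,0,0,0,0,87,0.09,1,0,0,0,0,87,0.09,1,0,0,0,0,87,0.09,1,0,0,0,0,87,0.09,1,0,0,0,0,87,0.09,1,0,0,0,0,87,0.09,1,0,0,0,0,87,0.09,0,0,0,0,-0.06,87]' 10; python3 - <<'E'
from h import *
st()
c=env.read_camera("wrist"); cv2.imwrite("pics/w1.png",c["image"][:,:,::-1])
print(proj(c,[.543,.173,.095],True),proj(c,env.get_obs()["tool_pos"],True))
E
```

```text
time_s: 2.85
tool_pos: [0.5391, 0.1139, 0.223]
tool_rot: [-90.0, 0.1, -88.2]
force: [0.1, -0.8, 0.2]
grip_width: 0.0867
t 2.85 tcp [0.5391 0.1139 0.223 ] yax [ 0.001  0.002 -1.   ] zax [1.    0.031 0.001] F [ 0.1 -0.8  0.2] g 86.7
[279.44012946 136.76186611] [274.64206134 258.83514621]
```

View pics/w1.png

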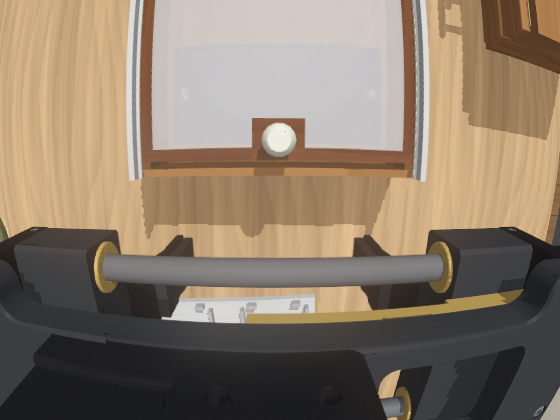

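The wrist view shows the knob at (279,139), the pins at (185,94) and (370,94), and the chest front at rows 165–180.

```bash
python3 - <<'E'
from h import *
c=env.read_camera("wrist"); crop(c,130,60,430,190,2.6,"pics/w1c.png")
print(onz(c,279,139,.099,True),onz(c,185,94,.035,True),onz(c,370,94,.035,True))
print("rail ends",onz(c,129,180,.09,True),onz(c,427,180,.09,True))
t=env.read_camera("top"); st()
print(onz(t,182,208,.099))
E
```

```text
[0.54370211 0.16792865 0.099     ] [0.4417014  0.21489165 0.035     ] [0.64309275 0.22107567 0.035     ]
rail ends [0.39836643 0.12805615 0.09      ] [0.69207845 0.13628192 0.09      ]
t 3.0 tcp [0.5399 0.1082 0.2224] yax [-0.    -0.001 -1.   ] zax [ 1.     0.024 -0.   ] F [-0.5 -0.3 -1.1] g 86.8
[0.54268149 0.17263936 0.099     ]
```

View pics/w1c.png

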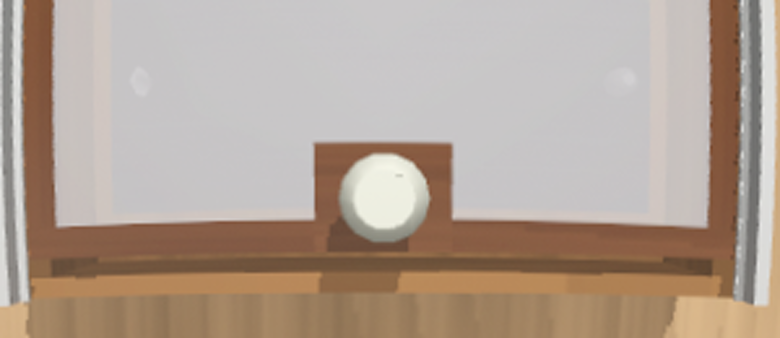

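```bash
python3 -m pendant '[0.08,0.8,0,0,0,0,87,0,0.77,0,0,0,0,87,0,0,-0.7,0,0,0,87,0,0,-0.8,0,0,0,87,0,0,-0.8,0,0,0,87,0,0,-0.8,0,0,0,87,0,0,-0.3,0,0,0,87,0,0,0,0,0,0,87]' 12; python3 - <<'E'
from h import *
st()
c=env.read_camera("wrist"); cv2.imwrite("pics/w2.png",c["image"][:,:,::-1])
E
```

```text
time_s: 4.0
tool_pos: [0.5429, 0.1711, 0.0863]
tool_rot: [-90.1, -0.0, -88.7]
force: [-0.3, 0.7, -0.0]
grip_width: 0.0869
t 4.0 tcp [0.5429 0.1711 0.0863] yax [-0.001 -0.001 -1.   ] zax [ 1.     0.023 -0.001] F [-0.3  0.7 -0. ] g 86.9
```

View pics/w2.png

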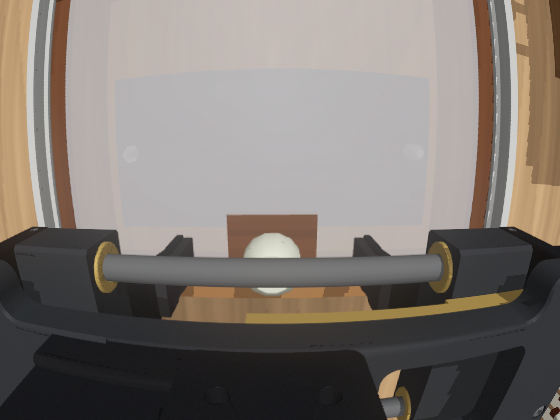

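```bash
python3 - <<'E'
from h import *
c=env.read_camera("wrist"); print(onz(c,272,263,.1,True),onz(c,132,154,.035,True),onz(c,412,152,.035,True))
E
python3 -m pendant '[0,0,-0.1,0,0,0,50,0,0,0,0,0,0,20,0,0,0,0,0,0,20,0,0,0,0,0,0,20]' 12; python3 -c "from h import *;st()"
```

```text
[0.54290361 0.17193082 0.1       ] [0.44344451 0.22089226 0.035     ] [0.63955904 0.22685694 0.035     ]
time_s: 4.6
tool_pos: [0.543, 0.1723, 0.0827]
tool_rot: [-90.0, -0.0, -88.6]
force: [-0.5, -0.1, -0.4]
grip_width: 0.055
t 4.6 tcp [0.543  0.1723 0.0827] yax [ 0. -0. -1.] zax [1.    0.025 0.   ] F [-0.5 -0.1 -0.4] g 55.0
```

```bash
python3 -m pendant '[0,0,0,0,0,0,20,0,0,0,0,0,0,20,0,0,0,0,0,0,20]' 12;python3 -m pendant '[0,0,0,0,0,0,20]' 12
```

```text
time_s: 4.97
tool_pos: [0.5423, 0.1722, 0.0825]
tool_rot: [-90.1, -0.0, -88.6]
force: [-2.1, 0.4, 1.1]
grip_width: 0.0292
time_s: 5.1
tool_pos: [0.5423, 0.1722, 0.0825]
tool_rot: [-90.1, -0.0, -88.6]
force: [-2.1, -0.4, 1.1]
grip_width: 0.0294
```

```bash
python3 -m pendant '[-0.01,0.3,0,0,0,0,20,-0.015,0.5,0,0,0,0,20,-0.015,0.5,0,0,0,0,20,-0.015,0.5,0,0,0,0,20,-0.015,0.5,0,0,0,0,20,-0.015,0.5,0,0,0,0,20]' 12; python3 -c "from h import *;st()
c=env.read_camera('wrist'); cv2.imwrite('pics/w3.png',c['image'][:,:,::-1])"
```

```text
time_s: 5.85
tool_pos: [0.5391, 0.2848, 0.0825]
tool_rot: [-90.0, -0.1, -88.6]
force: [-3.2, -2.4, 3.1]
grip_width: 0.0293
t 5.85 tcp [0.5391 0.2848 0.0825] yax [-0.001 -0.001 -1.   ] zax [ 1.     0.024 -0.001] F [-3.2 -2.4  3.1] g 29.3
```

View pics/w3.png

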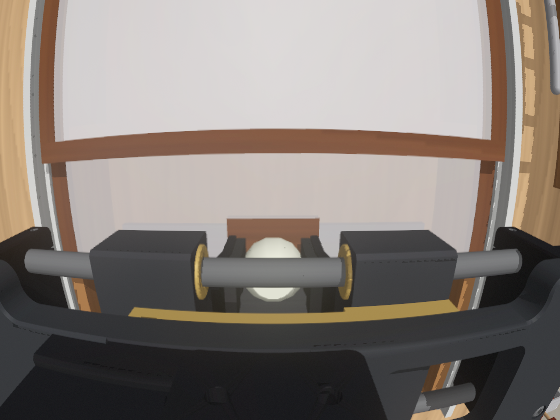

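The lid is moving with the knob, and the neighbour's edge is at row 145.

```bash
python3 -m pendant '[-0.01,0.3,0,0,0,0,20,-0.01,0.3,0,0,0,0,20,0,0.2,0,0,0,0,20]' 12; python3 -m pendant '[0,0.15,0,0,0,0,20,0,0,0,0,0,0,20]' 12; python3 -m pendant '[0,0.12,0,0,0,0,20,0,0,0,0,0,0,20]' 12
```

```text
time_s: 6.28
tool_pos: [0.5382, 0.3169, 0.0825]
tool_rot: [-90.0, -0.0, -88.6]
force: [-4.1, -3.2, 3.7]
grip_width: 0.0295
time_s: 6.52
tool_pos: [0.538, 0.3232, 0.0825]
tool_rot: [-90.1, 0.0, -88.5]
force: [-4.7, -0.8, 3.4]
grip_width: 0.0292
time_s: 6.78
tool_pos: [0.538, 0.3233, 0.0824]
tool_rot: [-90.2, -0.4, -88.7]
force: [-7.9, -8.8, 8.3]
grip_width: 0.0292
```

```bash
python3 -m pendant '[0,0.08,0,0,0,0,20,0,0,0,0,0,0,20]' 12; python3 -m pendant '[0,-0.17,0,0,0,0,50,0,0,0,0,0,0,60,0,0,0,0,0,0,80,0,0,0.5,0,0,0,87,0,0,1,0,0,0,87,0,0,1,0,0,0,87,0,0,0.7,0,0,0,87,0,0,0,0,0,0,87]' ; python3 -c "from h import *;st()
c=env.read_camera('wrist'); cv2.imwrite('pics/w4.png',c['image'][:,:,::-1])
c=env.read_camera('top'); crop(c,20,140,215,280,4,'pics/t4.png')"
```

```text
time_s: 7.02
tool_pos: [0.538, 0.3238, 0.082]
tool_rot: [-90.3, -0.6, -88.8]
force: [-9.6, -12.9, 10.9]
grip_width: 0.0292
time_s: 8.02
tool_pos: [0.54, 0.3253, 0.2148]
tool_rot: [-89.6, 0.2, -88.6]
force: [0.1, 0.0, -0.1]
grip_width: 0.0866
t 8.03 tcp [0.54   0.3253 0.2148] yax [ 0.006  0.004 -1.   ] zax [1.    0.025 0.006] F [ 0.1  0.  -0.1] g 86.6
```

View pics/w4.png

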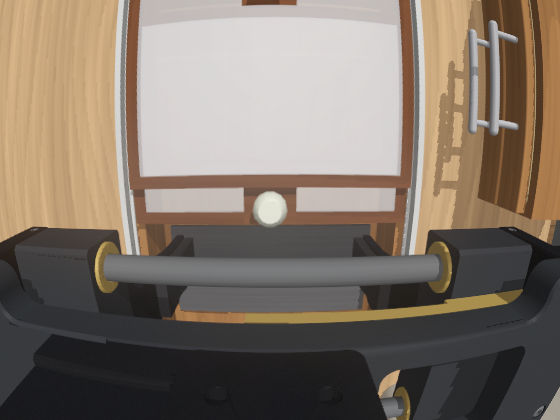

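View pics/t4.png

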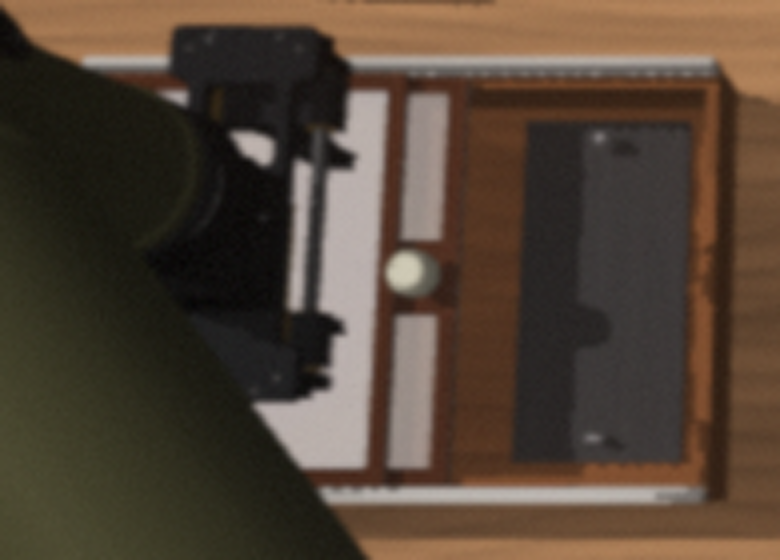

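The lid is open. Its right edge in the crop is at column 455–470, and the neighbour's edge hasn't moved from column 385–408.

```bash
python3 - <<'E'
from h import *
t=env.read_camera("top")
C=np.array([.5377,.3444]);a=np.radians(1.62);Rm=np.array([[np.cos(a),-np.sin(a)],[np.sin(a),np.cos(a)]])
f=lambda u,v:(u/4+20-.4,v/4+140-.4)
for q,z in (((468,90),.077),((450,480),.077),((408,85),.086),((385,470),.086),((600,139),.035),((590,438),.035)):
    p=onz(t,*f(*q),z); print(p, Rm.T@(p[:2]-C))
E
```

```text
[0.66590809 0.30709178 0.077     ] [ 0.12710212 -0.04091782]
[0.4075143  0.29853924 0.077     ] [-0.13143018 -0.04216201]
[0.66594147 0.34371822 0.086     ] [ 0.12817093 -0.00430697]
[0.41281091 0.33729804 0.086     ] [-0.12503995 -0.00356843]
[0.64404776 0.22860341 0.035     ] [ 0.10303162 -0.11875682]
[0.43766709 0.22173072 0.035     ] [-0.10346086 -0.11979226]
```

```bash
python3 -m pendant '[-0.13,-1,0,0,0,-0.86,87,-0.13,-1,0,0,0,-0.86,87,-0.13,-1,0,0,0,-0.86,87,-0.13,-1,0,0,0,-0.86,87,-0.13,-1,0,0,0,-0.86,87,-0.13,-1,0,0,0,-0.86,87,-0.13,-1,0,0,0,-0.86,87,-0.13,-1,0,0,0,-0.86,70,-0.13,-1,0,0,0,-0.86,60,-0.13,-1,0,0,0,-0.86,60]' 40;python3 -m pendant '[0,-0.5,0,0,0,0,60,0,0,0,0,0,0,60]'; python3 - <<'E'
from h import *
st(); print(env.get_obs()["qpos"])
c=env.read_camera("wrist"); cv2.imwrite("pics/w5.png",c["image"][:,:,::-1])
c=env.read_camera("top"); crop(c,20,140,215,280,4,"pics/t5.png")
E
```

```text
time_s: 9.43
tool_pos: [0.4856, -0.0778, 0.2094]
tool_rot: [-90.0, -0.1, -174.9]
force: [0.7, 0.6, -0.1]
grip_width: 0.0655
time_s: 9.68
tool_pos: [0.4864, -0.0972, 0.2098]
tool_rot: [-90.1, -0.1, -174.6]
force: [-0.4, -0.1, 0.6]
grip_width: 0.0606
t 9.68 tcp [ 0.4864 -0.0972  0.2098] yax [-0.001  0.001 -1.   ] zax [ 0.095 -0.996 -0.001] F [-0.4 -0.1  0.6] g 60.6
[ 33.00427182   1.12544293 -24.89799237 104.65083836   0.45440823
  74.40558248 -76.58813241]
```

View pics/w5.png

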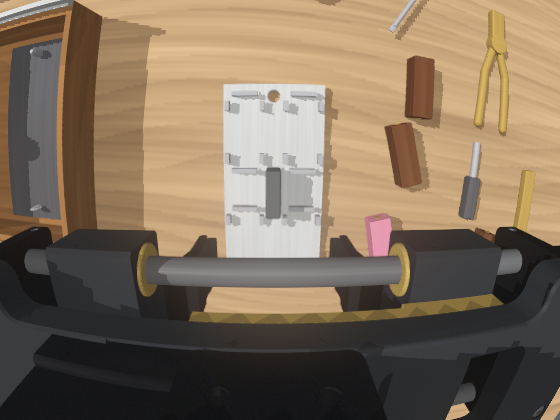

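View pics/t5.png

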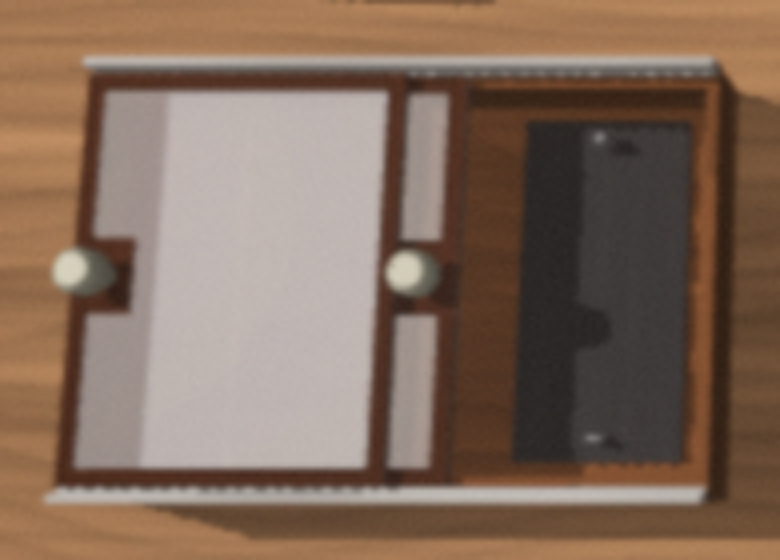

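The wrist view shows the bar at (273,193) and the round hole at (273,97). The lid is still open.

```bash
python3 - <<'E'
from h import *
st()
c=env.read_camera("wrist"); crop(c,200,70,350,260,3.1,"pics/w5c.png")
t=env.read_camera("top"); crop(t,255,185,315,285,6,"pics/t5c.png")
E
```

```text
t 9.78 tcp [ 0.487  -0.0946  0.2103] yax [-0.001  0.001 -1.   ] zax [ 0.098 -0.995 -0.001] F [0.8 0.8 0.4] g 60.1
```

View pics/w5c.png

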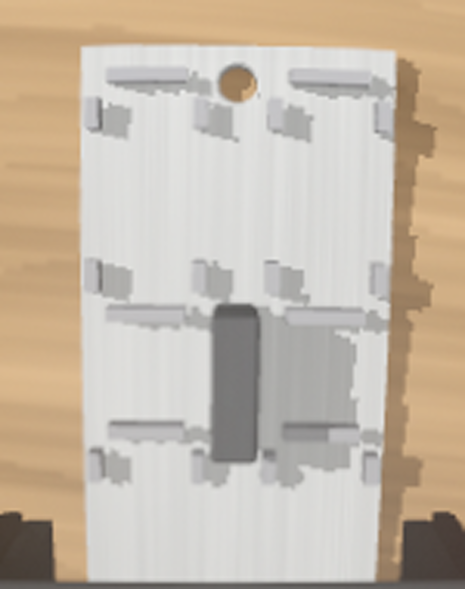

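```bash
python3 - <<'E'
from h import *
c=env.read_camera("wrist"); st()
f=lambda u,v:(u/3.1+200-.35,v/3.1+70-.35)
for n,q,z in (("hole",(237,84),.01),("bar far",(237,317),.048),("bar near",(234,462),.048),("TL",(82,46),.01),("TR",(394,51),.01),("L",(88,578),.01),("Rr",(376,578),.01)):
    print(n,np.round(onz(c,*f(*q),z,True),4))
E
```

```text
t 9.93 tcp [ 0.487  -0.0947  0.2106] yax [-0.  0. -1.] zax [ 0.098 -0.995 -0.   ] F [ 0.3 -0.2  0.7] g 59.9
hole [ 0.589  -0.0882  0.01  ]
bar far [ 0.5101 -0.0958  0.048 ]
bar near [ 0.4615 -0.0997  0.048 ]
TL [ 0.5983 -0.0318  0.01  ]
TR [ 0.6077 -0.1428  0.01  ]
L [ 0.3983 -0.049   0.01  ]
Rr [ 0.4093 -0.1609  0.01  ]
```

```bash
python3 -m pendant '[0,-0.03,-0.7,0,0,-0.05,50,0,0,-0.8,0,0,0,45,0,0,-0.8,0,0,0,40,0,0,-0.8,0,0,0,40,0,0,-0.8,0,0,0,40,0,0,-0.5,0,0,0,40,0,0,0,0,0,0,40]' 40; python3 -c "from h import *;st()"
```

```text
time_s: 10.8
tool_pos: [0.4855, -0.0964, 0.0333]
tool_rot: [-90.1, -0.2, -175.0]
force: [0.4, 1.0, 0.3]
grip_width: 0.0402
t 10.8 tcp [ 0.4855 -0.0964  0.0333] yax [-0.003  0.001 -1.   ] zax [ 0.088 -0.996 -0.002] F [0.4 1.  0.3] g 40.2
```

```bash
python3 -m pendant '[0,0,-0.11,0,0,0,10,0,0,0,0,0,0,10,0,0,0,0,0,0,10,0,0,0,0,0,0,10,0,0,0,0,0,0,10]' 40; python3 -m pendant '[0,0,0,0,0,0,10]';python3 -m pendant '[0,0,0.2,0,0,0,10,0,0,0.5,0,0,0,10,0,0,0,0,0,0,10]'
```

```text
time_s: 11.42
tool_pos: [0.4872, -0.0974, 0.0309]
tool_rot: [-90.0, 0.1, -175.1]
force: [-1.3, 1.9, 5.1]
grip_width: 0.0158
time_s: 11.55
tool_pos: [0.4872, -0.0974, 0.0309]
tool_rot: [-90.0, 0.0, -175.1]
force: [-1.3, 2.3, 5.8]
grip_width: 0.0156
time_s: 11.92
tool_pos: [0.4872, -0.0984, 0.0587]
tool_rot: [-89.9, 0.1, -175.1]
force: [0.7, -0.1, -6.2]
grip_width: 0.0153
```

```bash
python3 -m pendant '[0,0,0.9,0,0,0,10,0,0,1,0,0,0,10,0,0,1,0,0,0,10,0,0,0.3,0,0,0,10,0,0,0,0,0,0,10]' 40; python3 - <<'E'
from h import *
st(); c=env.read_camera("wrist"); cv2.imwrite("pics/w6.png",c["image"][:,:,::-1]); crop(c,140,0,400,260,2.3,"pics/w6c.png")
s=env.read_camera("scene");cv2.imwrite("pics/s6.png",s["image"][:,:,::-1])
E
```

```text
time_s: 12.55
tool_pos: [0.4864, -0.0979, 0.1853]
tool_rot: [-90.0, -0.0, -175.1]
force: [-0.3, 0.6, -5.6]
grip_width: 0.0158
t 12.55 tcp [ 0.4864 -0.0979  0.1853] yax [-0.001 -0.    -1.   ] zax [ 0.085 -0.996  0.   ] F [-0.3  0.6 -5.6] g 15.8
```

View pics/w6c.png

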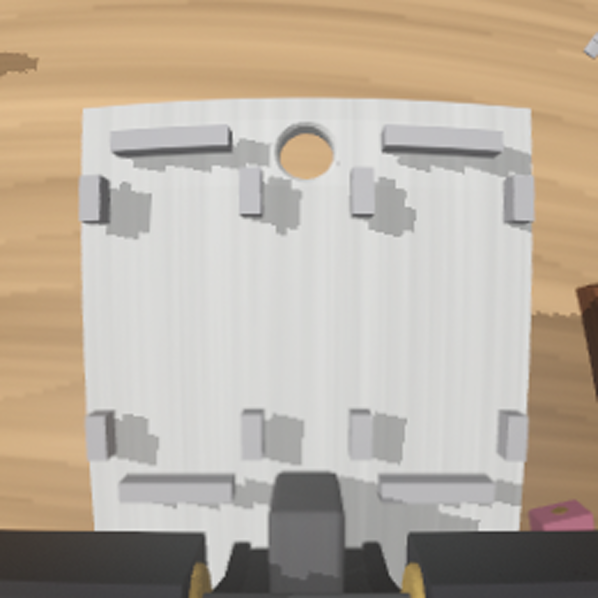

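View pics/s6.png

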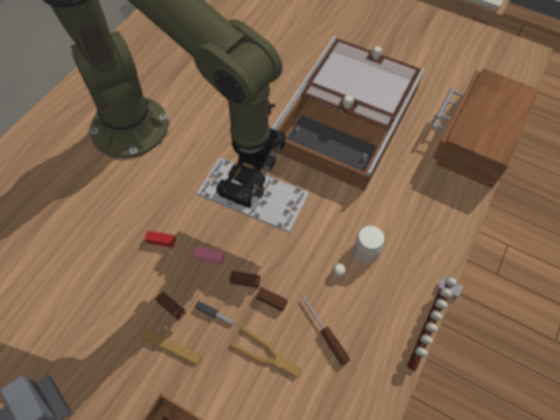

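The hole is at (305,153) in the crop, and the plate is held level. The scene view also shows that the left block has been knocked from (184,292) to about (171,305).

```bash
python3 - <<'E'
from h import *
c=env.read_camera("wrist"); o=env.get_obs(); T=o["tool_pos"]; st()
Rm=R.from_euler('xyz',o["tool_rot"],degrees=True).as_matrix(); z=-Rm[:,2]; # plate y
x=np.array([z[1],-z[0],0])
f=lambda u,v:(u/2.3+140-.3,v/2.3+0-.3)
for n,q,zz in (("hole",(305,153),T[2]-.0205),("TL",(82,108),T[2]-.0205),("TR",(531,108),T[2]-.0205),("barfar",(307,479),T[2]+.0175)):
    p=onz(c,*f(*q),zz,True); d=p-T; print(n,np.round(p,4),"along x",d@x,"along y",d@z)
E
```

```text
t 12.7 tcp [ 0.4852 -0.0976  0.1838] yax [-0.004  0.001 -1.   ] zax [ 0.086 -0.996 -0.001] F [-0.1 -0.2 -5.7] g 15.7
hole [ 0.5863 -0.0891  0.1633] along x 0.10142851445648524 along y -0.00025389785314855836
TL [ 0.5959 -0.0325  0.1633] along x 0.1158581496472659 along y 0.05529855707798708
TR [ 0.6055 -0.1439  0.1633] along x 0.11581378988758585 along y -0.05648858594377146
barfar [ 0.5153 -0.0957  0.2013] along x 0.03007655202433145 along y -0.0007044824059181718
```

```bash
python3 -m pendant '[0.16,0.8,0,0,0,-0.04,10,0.16,0.9,0,0,0,-0.04,10,0.16,0.9,0,0,0,-0.04,10,0.16,0.9,0,0,0,-0.04,10,0.16,0.9,0,0,0,-0.04,10,0.16,0.9,0,0,0,-0.04,10,0.16,0.9,0,0,0,-0.04,10,0.16,0.9,0,0,0,-0.04,10,0.16,0.9,0,0,0,-0.02,10,0,0,0,0,0,0,10]' 40;python3 -m pendant '[0,0,0,0,0,0,10]'; python3 - <<'E'
from h import *
st(); c=env.read_camera("wrist"); cv2.imwrite("pics/w7.png",c["image"][:,:,::-1]); crop(c,140,0,400,260,2.3,"pics/w7c.png")
st();t=env.read_camera("top");crop(t,20,140,280,280,3,"pics/t7.png");print(env.get_obs()["qpos"])
E
```

```text
time_s: 13.95
tool_pos: [0.5426, 0.2266, 0.1843]
tool_rot: [-90.2, -0.2, -178.1]
force: [0.0, -0.3, -6.3]
grip_width: 0.0156
time_s: 14.08
tool_pos: [0.5436, 0.2213, 0.1844]
tool_rot: [-89.9, -0.2, -178.5]
force: [0.0, -0.2, -6.1]
grip_width: 0.0157
t 14.07 tcp [0.5436 0.2213 0.1844] yax [-0.003 -0.002 -1.   ] zax [ 0.027 -1.     0.001] F [ 0.  -0.2 -6.1] g 15.7
t 14.12 tcp [0.544  0.2207 0.1847] yax [-0.002 -0.002 -1.   ] zax [ 0.025 -1.     0.002] F [ 1.  -0.5 -6.4] g 15.5
[   8.59186154   15.88687472  -39.28084506   94.10949462   10.42382154
   73.84554034 -121.14660674]
```

View pics/w7c.png

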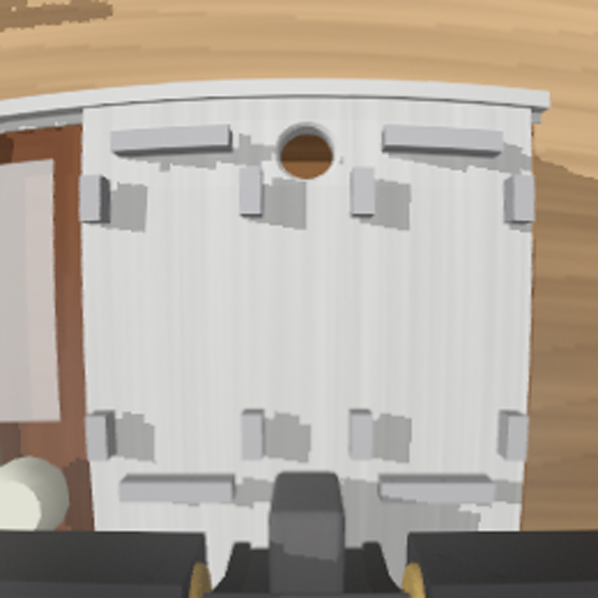

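View pics/t7.png

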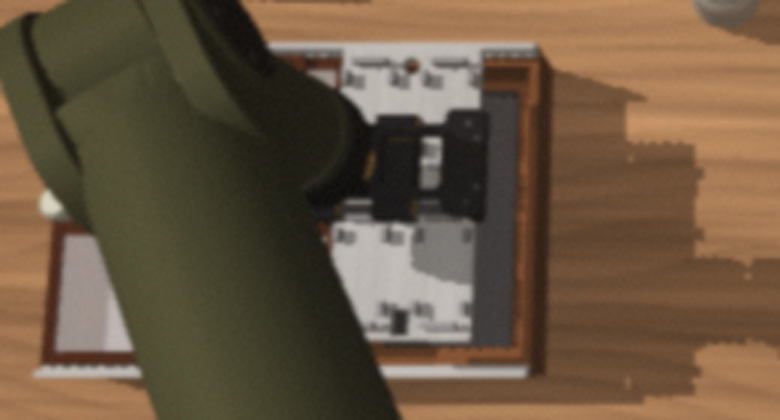

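```bash
python3 -m pendant '[0,0.09,0,0,0,0,10,0,0,-0.5,0,0,0,10,0,0,-0.6,0,0,0,10,0,0,-0.6,0,0,0,10,0,0,-0.5,0,0,0,10,0,0,-0.35,0,0,0,10,0,0,0,0,0,0,10,0,0,0,0,0,0,10]' 40; python3 - <<'E'
from h import *
st(); c=env.read_camera("wrist"); crop(c,140,0,400,260,2.3,"pics/w8c.png"); crop(c,240,30,310,100,8,"pics/w8d.png")
st();t=env.read_camera("top");crop(t,110,150,210,270,5,"pics/t8.png")
E
```

```text
time_s: 15.18
tool_pos: [0.545, 0.2263, 0.085]
tool_rot: [-90.0, 0.1, -178.5]
force: [0.2, -0.0, -5.0]
grip_width: 0.0156
t 15.18 tcp [0.545  0.2263 0.085 ] yax [ 0.001  0.001 -1.   ] zax [ 0.026 -1.    -0.001] F [ 0.2 -0.  -5. ] g 15.6
t 15.22 tcp [0.5451 0.2263 0.0853] yax [ 0.002  0.001 -1.   ] zax [ 0.026 -1.    -0.001] F [ 1.5 -1.3 -6.2] g 15.6
```

View pics/w8d.png

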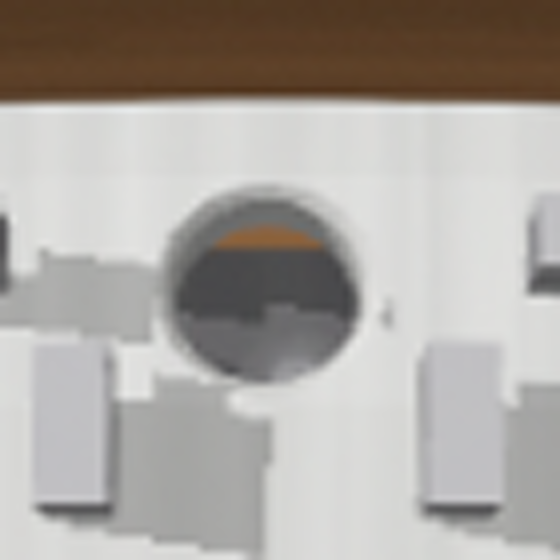

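View pics/t8.png

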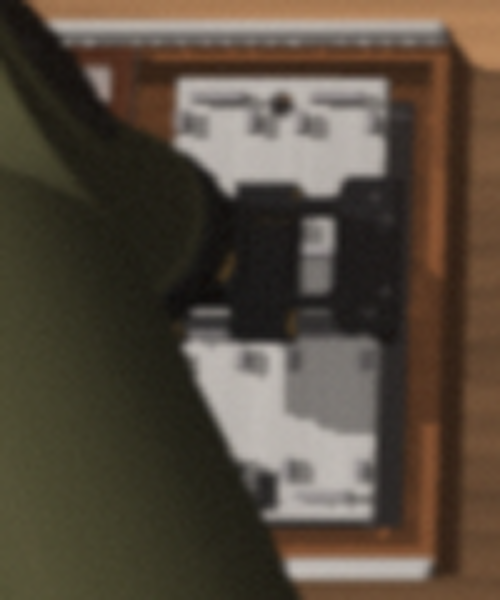

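```bash
python3 - <<'E'
from h import *
c=env.read_camera("wrist"); T=env.get_obs()["tool_pos"]; st()
h=onz(c,262/8+240-.4,283/8+30-.4,T[2]-.0205,True); print("hole",h)
for q in((290,350),(280,340)): print("pin",onz(c,q[0]/8+240-.4,q[1]/8+30-.4,.035,True))
print("expected pin px", (proj(c,[.6447,.2276,.035],True)-[240,30]+.4)*8)
E
```

```text
t 15.32 tcp [0.545  0.2262 0.0852] yax [ 0.002  0.    -1.   ] zax [ 0.026 -1.    -0.   ] F [ 0.3 -0.  -6.3] g 15.9
hole [0.64753405 0.2287701  0.06470945]
pin [0.64792851 0.22659453 0.035     ]
pin [0.64874859 0.2274224  0.035     ]
expected pin px [276.47836435 388.0613833 ]
```

```bash
python3 -m pendant '[-0.05,-0.03,-0.15,0,0,0,10,0,0,-0.15,0,0,0,10,0,0,0,0,0,0,10,0,0,0,0,0,0,10]' 40; python3 - <<'E'
from h import *
st(); c=env.read_camera("wrist"); crop(c,240,30,310,100,8,"pics/w9d.png")
st();t=env.read_camera("top");crop(t,110,150,210,270,5,"pics/t9.png")
T=env.get_obs()["tool_pos"]
print("hole",onz(c,262/8+240-.4,283/8+30-.4,T[2]-.0205,True))
print("expected pin px", (proj(c,[.6447,.2276,.035],True)-[240,30]+.4)*8)
E
```

```text
time_s: 15.82
tool_pos: [0.5423, 0.2247, 0.0721]
tool_rot: [-90.0, -0.0, -178.5]
force: [-0.3, 0.2, -5.2]
grip_width: 0.0156
t 15.82 tcp [0.5423 0.2247 0.0721] yax [-0.  0. -1.] zax [ 0.026 -1.    -0.   ] F [-0.3  0.2 -5.2] g 15.6
t 15.88 tcp [0.5425 0.2247 0.0723] yax [ 0.  0. -1.] zax [ 0.026 -1.    -0.   ] F [-0.  -0.5 -5.4] g 15.5
hole [0.64458914 0.22717346 0.05185136]
expected pin px [256.81855985 323.89612802]
```

View pics/w9d.png

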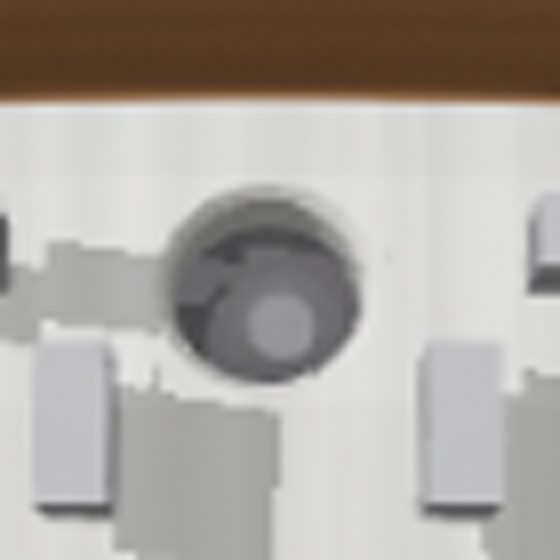

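View pics/t9.png

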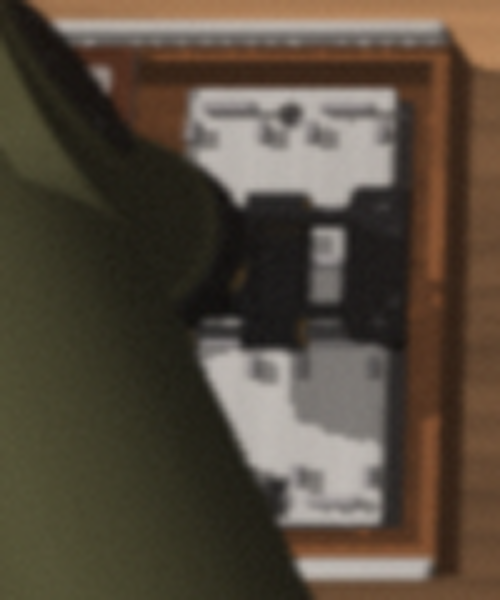

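The pin tip is now visible through the hole at crop (282,326).

```bash
python3 - <<'E'
from h import *
c=env.read_camera("wrist"); T=env.get_obs()["tool_pos"]; st()
print("hole",onz(c,262/8+240-.4,283/8+30-.4,T[2]-.0205,True),"hole bottom",onz(c,263/8+240-.4,290/8+30-.4,T[2]-.0305,True))
print("pin",onz(c,282/8+240-.4,326/8+30-.4,.035,True))
E
```

```text
t 15.97 tcp [0.5425 0.2247 0.0724] yax [ 0.  0. -1.] zax [ 0.026 -1.    -0.   ] F [ 0.2 -0.3 -6.6] g 15.9
hole [0.64480751 0.22726253 0.05187464] hole bottom [0.64627377 0.22724822 0.04187464]
pin [0.64480945 0.22578252 0.035     ]
```

```bash
python3 -m pendant '[0,-0.04,0,0,0,0.015,10,0,0,-0.1,0,0,0,10,0,0,-0.1,0,0,0,10,0,0,0,0,0,0,10]' 40;  python3 -m pendant '[0,0,-0.1,0,0,0,10,0,0,0,0,0,0,10]'; python3 - <<'E'
from h import *
st(); c=env.read_camera("wrist"); crop(c,240,30,310,100,8,"pics/w10d.png")
E
```

```text
time_s: 16.48
tool_pos: [0.5418, 0.2228, 0.0635]
tool_rot: [-90.0, -0.1, -178.3]
force: [-0.8, -0.6, -6.3]
grip_width: 0.0154
time_s: 16.73
tool_pos: [0.542, 0.2229, 0.0598]
tool_rot: [-90.0, -0.0, -178.3]
force: [-0.3, 0.7, -5.6]
grip_width: 0.0153
t 16.73 tcp [0.542  0.2229 0.0598] yax [-0.001 -0.    -1.   ] zax [ 0.029 -1.     0.   ] F [-0.3  0.7 -5.6] g 15.3
```

View pics/w10d.png

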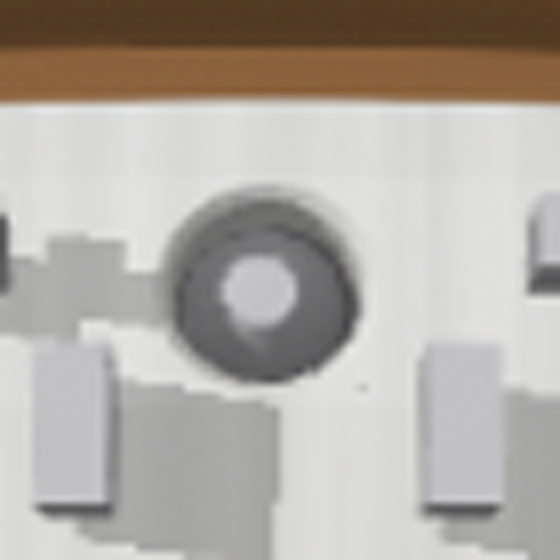

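Pin tip (259,291) is centred in the hole to about 0.3 mm, so I'll continue down.

```bash
python3 -m pendant '[0,0,-0.1,0,0,0,10,0,0,0,0,0,0,10]'; python3 -m pendant '[0,0,-0.1,0,0,0,10,0,0,0,0,0,0,10]';python3 -m pendant '[0,0,-0.08,0,0,0,10,0,0,0,0,0,0,10]'; python3 - <<'E'
from h import *
st(); c=env.read_camera("wrist"); crop(c,240,30,310,100,8,"pics/w11d.png")
E
```

```text
time_s: 17.02
tool_pos: [0.542, 0.2229, 0.0558]
tool_rot: [-90.0, -0.0, -178.3]
force: [0.7, 0.1, -6.1]
grip_width: 0.0158
time_s: 17.27
tool_pos: [0.542, 0.2229, 0.0517]
tool_rot: [-90.0, -0.0, -178.3]
force: [1.0, 0.6, -6.4]
grip_width: 0.0161
time_s: 17.52
tool_pos: [0.5421, 0.2229, 0.0486]
tool_rot: [-90.0, -0.0, -178.3]
force: [-0.6, -0.2, -6.7]
grip_width: 0.0158
t 17.52 tcp [0.5421 0.2229 0.0486] yax [-0.001 -0.    -1.   ] zax [ 0.029 -1.     0.   ] F [-0.6 -0.2 -6.7] g 15.8
```

View pics/w11d.png

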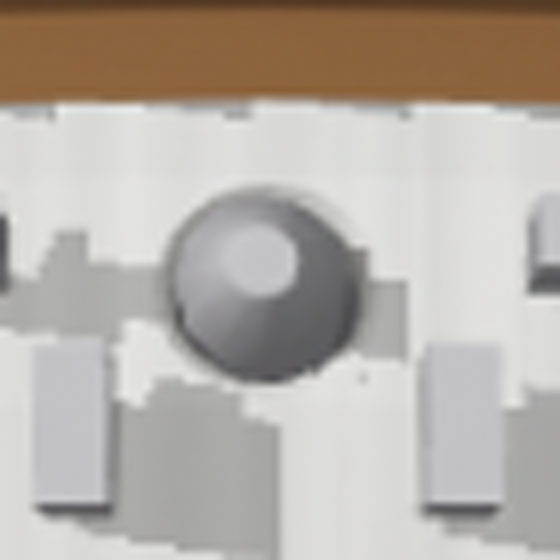

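```bash
python3 -m pendant '[0,0,-0.05,0,0,0,10,0,0,0,0,0,0,10]'; python3 -m pendant '[0,0,-0.03,0,0,0,10,0,0,0,0,0,0,10]';python3 -m pendant '[0,0,-0.03,0,0,0,10,0,0,0,0,0,0,10]'
```

```text
time_s: 17.82
tool_pos: [0.5424, 0.2231, 0.047]
tool_rot: [-90.0, 0.0, -178.3]
force: [-0.2, -0.1, -6.7]
grip_width: 0.016
time_s: 18.08
tool_pos: [0.5424, 0.2231, 0.0469]
tool_rot: [-90.0, 0.0, -178.3]
force: [-3.4, -1.3, 5.5]
grip_width: 0.0158
time_s: 18.32
tool_pos: [0.5425, 0.223, 0.0469]
tool_rot: [-89.9, 0.0, -178.3]
force: [-6.2, -4.2, 13.3]
grip_width: 0.0158
```

```bash
python3 -m pendant '[0,0,0.04,0,0,0,30,0,0,0,0,0,0,40,0,0,0,0,0,0,40,0,0,0.4,0,0,0,40,0,0,0.9,0,0,0,40,0,0,1,0,0,0,40,0,0,1,0,0,0,40,0,0,0.6,0,0,0,40,0,-0.5,0,0,0,0,40]'; python3 - <<'E'
from h import *
st(); c=env.read_camera("wrist"); cv2.imwrite("pics/w12.png",c["image"][:,:,::-1])
t=env.read_camera("top"); crop(t,310,150,450,290,5,"pics/t12.png")
s=env.read_camera("scene"); crop(s,130,220,310,370,4,"pics/s12.png")
E
```

```text
time_s: 19.45
tool_pos: [0.5433, 0.2058, 0.2061]
tool_rot: [-90.2, 0.3, -178.1]
force: [-0.2, -0.5, -0.8]
grip_width: 0.0402
t 19.45 tcp [0.5433 0.2058 0.2061] yax [ 0.006  0.003 -1.   ] zax [ 0.033 -0.999 -0.003] F [-0.2 -0.5 -0.8] g 40.2
```

View pics/w12.png

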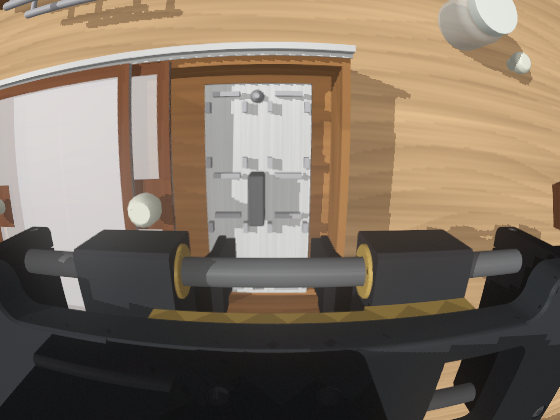

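View pics/t12.png

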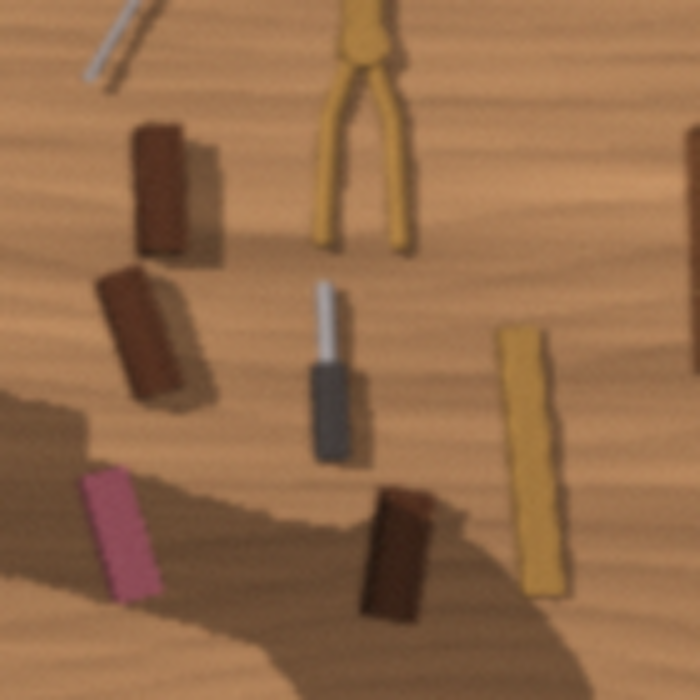

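View pics/s12.png

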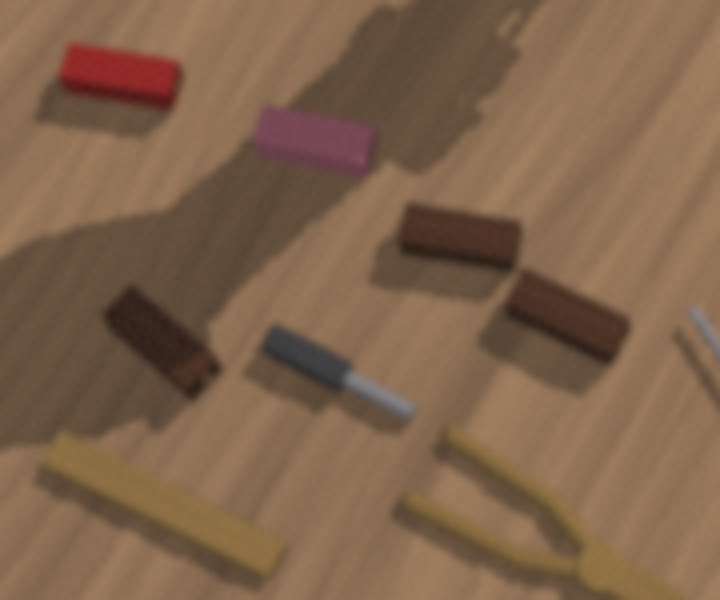

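```bash
python3 - <<'E'
from h import *
t=env.read_camera("top")
f=lambda u,v:(u/5+310-.4,v/5+150-.4)
B=dict(A=[(135,125),(183,123),(188,255),(137,257)],B=[(95,284),(141,266),(185,386),(146,403)],C=[(378,488),(434,493),(415,623),(360,613)],pink=[(80,478),(124,466),(162,594),(118,603)],
 reamer=[(315,280),(333,280),(350,462),(313,462)],gauge=[(498,327),(545,325),(570,595),(525,597)])
for n,q in B.items():
    P=np.array([onz(t,*f(*a),.016)[:2] for a in q]); c=P.mean(0); d=(P[0]+P[1]-P[2]-P[3])/2
    print(n,np.round(c,4),"len",round(np.linalg.norm(d),3),"wid",round(np.linalg.norm(P[0]-P[1]+P[3]-P[2])/2,3),"yaw",round(np.degrees(np.arctan2(d[1],d[0])),1))
E
```

```text
A [ 0.624  -0.2536] len 0.076 wid 0.028 yaw 1.7
B [ 0.5415 -0.2432] len 0.072 wid 0.026 yaw 22.0
C [ 0.424  -0.3841] len 0.071 wid 0.031 yaw -9.1
pink [ 0.4302 -0.2323] len 0.072 wid 0.025 yaw 17.3
reamer [ 0.5243 -0.347 ] len 0.102 wid 0.015 yaw 1.8
gauge [ 0.4778 -0.4611] len 0.149 wid 0.026 yaw 4.2
```

```bash
python3 -m pendant '[0.17,-0.98,0,0,0,0,50,0.17,-0.98,0,0,0,0,50,0.17,-0.98,0,0,0,0,50,0.17,-0.98,0,0,0,0,50,0.17,-0.98,0,0,0,0,50,0.17,-0.98,0,0,0,0,50,0.17,-0.98,0,0,0,0,50,0.17,-0.98,0,0,0,0,50,0.17,-0.98,0,0,0,0,50,0.17,-0.98,0,0,0,0,50]' 25;python3 -m pendant '[0.17,-0.98,0,0,0,0,50,0.15,-0.7,-0.7,0,0,0,50,0,0,-0.8,0,0,0,50,0,0,0,0,0,0,50]'; python3 - <<'E'
from h import *
st(); c=env.read_camera("wrist"); cv2.imwrite("pics/w13.png",c["image"][:,:,::-1])
print(proj(c,[.624,-.2536,.026],True), env.get_obs()["qpos"])
E
```

```text
time_s: 20.9
tool_pos: [0.6109, -0.1888, 0.2019]
tool_rot: [-90.1, -0.0, -178.3]
force: [1.4, 1.1, 0.1]
grip_width: 0.0498
time_s: 21.4
tool_pos: [0.6214, -0.2546, 0.1386]
tool_rot: [-90.2, -0.3, -178.3]
force: [0.7, 0.7, 0.9]
grip_width: 0.0501
t 21.4 tcp [ 0.6214 -0.2546  0.1386] yax [-0.006  0.004 -1.   ] zax [ 0.03  -1.    -0.004] F [0.7 0.7 0.9] g 50.1
[271.80704304 201.90871625] [ 37.94398096  25.79091355 -23.99924607  84.54788612  10.63143941
  72.09332202 -75.49037384]
```

View pics/w13.png

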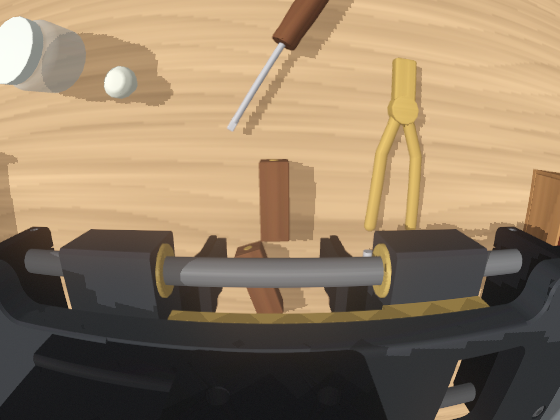

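```bash
python3 -m pendant '[0.06,0.02,-0.6,0,0,0,50,0,0,-0.8,0,0,0,50,0,0,-0.8,0,0,0,50,0,0,-0.8,0,0,0,50,0,0,-0.25,0,0,0,50,0,0,0,0,0,0,15]' 25;python3 -m pendant '[0,0,0,0,0,0,15,0,0,0,0,0,0,15,0,0,0,0,0,0,15,0,0,0,0,0,0,15]';python3 -m pendant '[0,0,0.5,0,0,0,15,0,0,1,0,0,0,15,0,0,1,0,0,0,15,0,0,1,0,0,0,15,0,0,1,0,0,0,15,0,0,0,0,0,0,15]';python3 - <<'E'
from h import *
st(); c=env.read_camera("wrist"); cv2.imwrite("pics/w14.png",c["image"][:,:,::-1])
E
```

```text
time_s: 22.2
tool_pos: [0.6264, -0.2549, 0.0132]
tool_rot: [-90.0, 0.1, -178.3]
force: [-0.5, 0.2, -0.0]
grip_width: 0.0455
time_s: 22.7
tool_pos: [0.6265, -0.2557, 0.0137]
tool_rot: [-89.9, 0.1, -178.3]
force: [-0.7, 0.1, 5.6]
grip_width: 0.0257
time_s: 23.45
tool_pos: [0.6278, -0.2559, 0.1978]
tool_rot: [-89.8, 0.4, -178.3]
force: [-0.1, 0.5, -1.4]
grip_width: 0.0257
t 23.45 tcp [ 0.6278 -0.2559  0.1978] yax [ 0.008 -0.003 -1.   ] zax [ 0.029 -1.     0.003] F [-0.1  0.5 -1.4] g 25.7
```

View pics/w14.png

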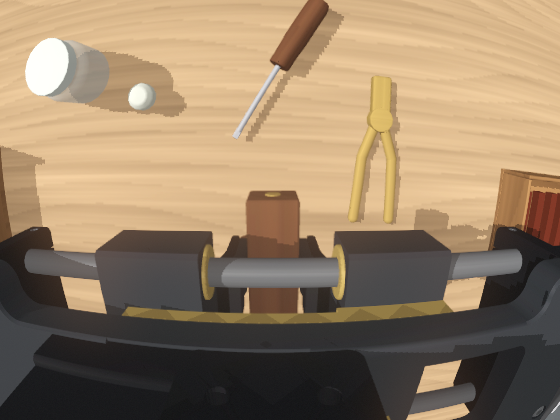

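```bash
python3 - <<'E'
from h import *
c=env.read_camera("wrist"); crop(c,230,170,320,240,8,"pics/w14c.png")
o=env.get_obs(); T=o["tool_pos"];st()
for q,z in (((273,199),T[2]+.0125),((273,191.5),T[2]-.0135)):
    p=onz(c,*q,z,True); print((p-T)[:2])
a=np.radians(1.65);C=np.array([.5413,.2243])
for n,(x,y) in enumerate(((.064,.032),(.064,-.032),(-.064,.032),(-.064,-.032))): print(n,C+[x*np.cos(a)-y*np.sin(a),x*np.sin(a)+y*np.cos(a)])
E
```

```text
t 23.55 tcp [ 0.6254 -0.2554  0.1929] yax [ 0.001 -0.001 -1.   ] zax [ 0.029 -1.     0.001] F [ 0.5 -0.1 -2.4] g 25.9
[0.03364133 0.00023766]
[0.0323465  0.00015018]
0 [0.60435206 0.25812954]
1 [0.60619487 0.19415608]
2 [0.47640513 0.25444392]
3 [0.47824794 0.19047046]
```

View pics/w14c.png

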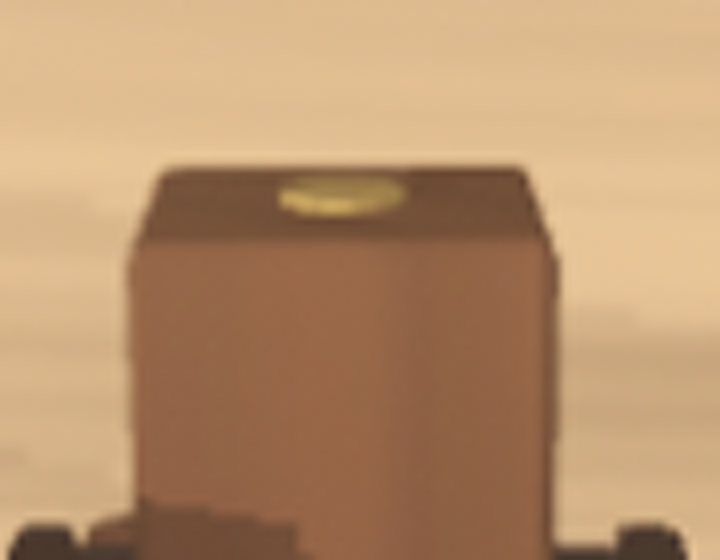

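```bash
python3 -m pendant '[-0.04,0.98,0,0,0,0,15,-0.04,0.98,0,0,0,0,15,-0.04,0.98,0,0,0,0,15,-0.04,0.98,0,0,0,0,15,-0.04,0.98,0,0,0,0,15,-0.04,0.98,0,0,0,0,15,-0.04,0.98,0,0,0,0,15,-0.04,0.98,0,0,0,0,15,-0.04,0.98,0,0,0,0,15,-0.04,0.98,0,0,0,0,15]';python3 -m pendant '[-0.04,0.98,0,0,0,0,15,-0.04,0.98,0,0,0,0,15,0,0.98,-0.3,0,0,0,15,0,0,-0.4,0,0,0,15,0,0,-0.4,0,0,0,15,0,0,0,0,0,0,15,0,0,0,0,0,0,15]';python3 - <<'E'
from h import *
st(); c=env.read_camera("wrist"); cv2.imwrite("pics/w15.png",c["image"][:,:,::-1])
E
```

```text
time_s: 24.8
tool_pos: [0.6083, 0.1374, 0.1905]
tool_rot: [-90.0, -0.2, -178.3]
force: [0.4, 0.3, -1.7]
grip_width: 0.0259
time_s: 25.68
tool_pos: [0.6069, 0.2529, 0.1483]
tool_rot: [-90.0, 0.0, -178.5]
force: [0.6, 0.9, 0.6]
grip_width: 0.0263
t 25.68 tcp [0.6069 0.2529 0.1483] yax [ 0. -0. -1.] zax [ 0.027 -1.     0.   ] F [0.6 0.9 0.6] g 26.3
```

View pics/w15.png

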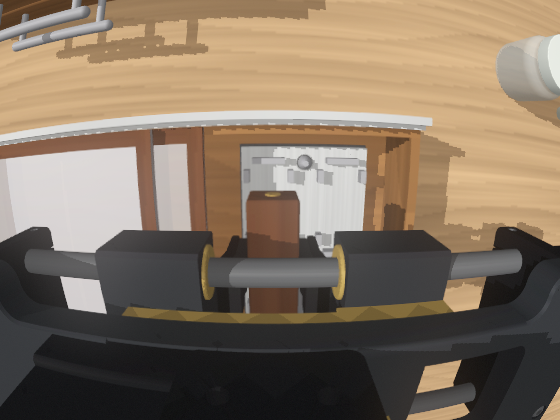

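The round pin is visible at (305,162), so I'll use it to check the nest offset in this same camera frame.

```bash
cat >> h.py <<'E'
A=np.radians(1.65)
def rel(x,y): return np.array([x*np.cos(A)-y*np.sin(A),x*np.sin(A)+y*np.cos(A)])
E
python3 - <<'E'
from h import *
c=env.read_camera("wrist"); st(); T=env.get_obs()["tool_pos"]
crop(c,235,130,385,230,5,"pics/w15c.png")
p=onz(c,305,162,.035,True)[:2]; print("pin",p,"nest0",p+rel(-.04,.032),"tcp target",p+rel(-.04+.003,.032))
E
```

```text
t 25.77 tcp [0.607  0.2537 0.149 ] yax [ 0.001  0.    -1.   ] zax [ 0.028 -1.    -0.   ] F [-0.2 -0.7 -0.2] g 26.1
pin [0.64583437 0.22651272] nest0 [0.60492955 0.25734769] tcp target [0.6079283  0.25743407]
```

View pics/w15c.png

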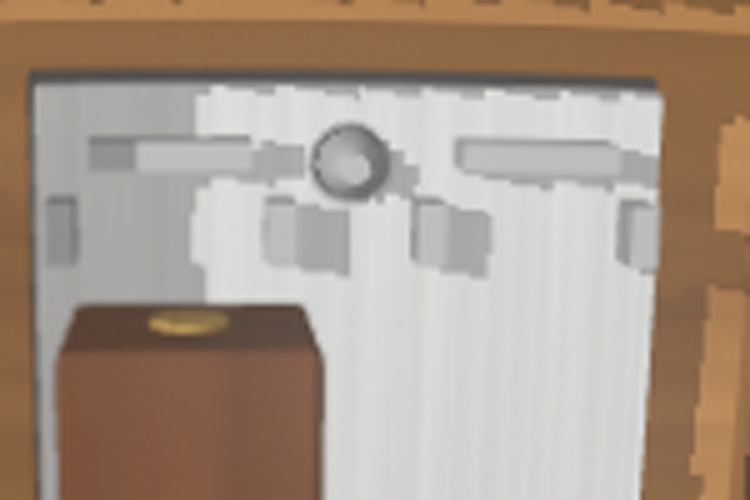

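```bash
python3 -m pendant '[0.01,0.085,-0.3,0,0,0,15,0,0,-0.6,0,0,0,15,0,0,-0.6,0,0,0,15,0,0,-0.5,0,0,0,15,0,0,-0.4,0,0,0,15,0,0,0,0,0,0,15,0,0,0,0,0,0,15]';python3 - <<'E'
from h import *
st(); c=env.read_camera("wrist"); cv2.imwrite("pics/w16.png",c["image"][:,:,::-1]); crop(c,220,30,360,210,4,"pics/w16c.png")
T=env.get_obs()["tool_pos"]
E
```

```text
time_s: 26.65
tool_pos: [0.6072, 0.2581, 0.053]
tool_rot: [-90.0, 0.1, -178.3]
force: [0.3, 0.3, -0.2]
grip_width: 0.0253
t 26.65 tcp [0.6072 0.2581 0.053 ] yax [ 0.001  0.001 -1.   ] zax [ 0.029 -1.    -0.001] F [ 0.3  0.3 -0.2] g 25.3
```

View pics/w16c.png

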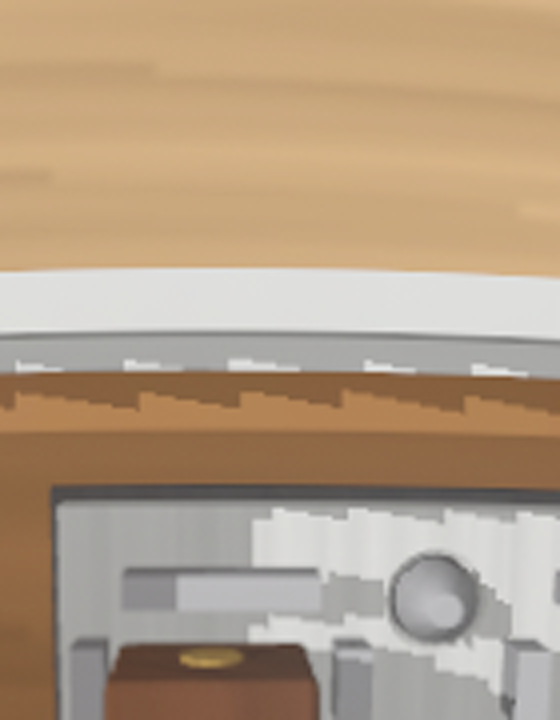

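```bash
python3 -m pendant '[0.02,-0.035,0,0,0,0,15,0,0,-0.15,0,0,0,15,0,0,-0.15,0,0,0,15,0,0,0,0,0,0,15]';python3 -m pendant '[0,0,-0.05,0,0,0,15,0,0,0,0,0,0,15]';python3 -m pendant '[0,0,-0.03,0,0,0,15,0,0,0,0,0,0,15]'
```

```text
time_s: 27.2
tool_pos: [0.6073, 0.2562, 0.0397]
tool_rot: [-90.0, -0.0, -178.3]
force: [-0.8, 0.1, -0.0]
grip_width: 0.0254
time_s: 27.45
tool_pos: [0.6074, 0.2562, 0.0396]
tool_rot: [-90.0, -0.0, -178.3]
force: [-3.6, -1.8, 7.9]
grip_width: 0.0256
time_s: 27.7
tool_pos: [0.6074, 0.2562, 0.0396]
tool_rot: [-89.9, 0.0, -178.3]
force: [-4.9, -3.3, 14.1]
grip_width: 0.0257
```

```bash
python3 -m pendant '[0,0,0.06,0,0,0,30,0,0,0,0,0,0,40,0,0,0,0,0,0,40,0,0,0.5,0,0,0,40,0,0,1,0,0,0,40,0,0,1,0,0,0,40,0,0,1,0,0,0,40,0,0,0.3,0,0,0,40,0,-0.7,0,0,0,0,40]';python3 - <<'E'
from h import *
st(); c=env.read_camera("wrist"); cv2.imwrite("pics/w17.png",c["image"][:,:,::-1])
t=env.read_camera("top"); crop(t,310,150,450,290,5,"pics/t17.png")
E
```

```text
time_s: 28.82
tool_pos: [0.607, 0.2315, 0.1933]
tool_rot: [-90.2, 0.1, -178.1]
force: [0.5, 0.3, -0.6]
grip_width: 0.0399
t 28.82 tcp [0.607  0.2315 0.1933] yax [ 0.002  0.003 -1.   ] zax [ 0.034 -0.999 -0.003] F [ 0.5  0.3 -0.6] g 39.9
```

View pics/w17.png

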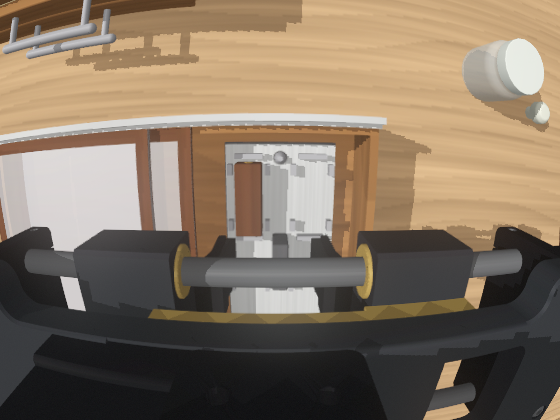

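View pics/t17.png

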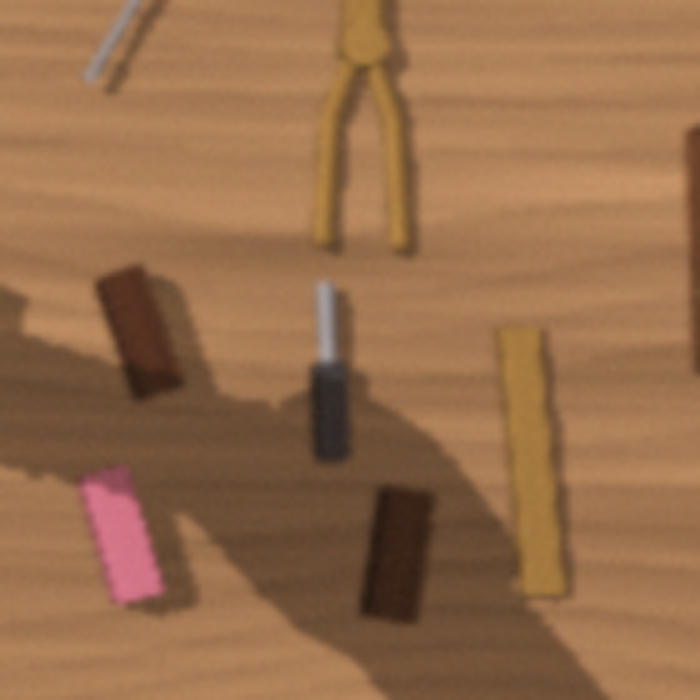

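Block A lies flat in nest0 at wrist (248,198), and B and C haven't moved.

```bash
python3 -m pendant '[-0.14,-0.99,0,0,0,0.2,50,-0.14,-0.99,0,0,0,0.2,50,-0.14,-0.99,0,0,0,0.2,50,-0.14,-0.99,0,0,0,0.2,50,-0.14,-0.99,0,0,0,0.2,50,-0.14,-0.99,0,0,0,0.2,50,-0.14,-0.99,0,0,0,0.2,50,-0.14,-0.99,0,0,0,0.2,50,-0.14,-0.99,0,0,0,0.2,50,-0.14,-0.99,0,0,0,0.2,50]' 25;python3 -m pendant '[-0.14,-0.99,0,0,0,0,50,-0.14,-0.9,-0.5,0,0,0,50,0,0,-0.8,0,0,0,50,0,0,0,0,0,0,50,0,0,0,0,0,0,50]'; python3 - <<'E'
from h import *
st(); c=env.read_camera("wrist"); cv2.imwrite("pics/w18.png",c["image"][:,:,::-1])
print(proj(c,[.5415,-.2432,.026],True))
E
```

```text
time_s: 30.18
tool_pos: [0.5512, -0.1682, 0.1909]
tool_rot: [-90.0, -0.0, -158.2]
force: [0.8, -0.8, -0.7]
grip_width: 0.0499
time_s: 30.8
tool_pos: [0.5412, -0.2423, 0.1402]
tool_rot: [-90.0, 0.1, -158.2]
force: [0.7, 0.7, 0.3]
grip_width: 0.05
t 30.8 tcp [ 0.5412 -0.2423  0.1402] yax [ 0.001  0.    -1.   ] zax [ 0.371 -0.929  0.   ] F [0.7 0.7 0.3] g 50.0
[273.50200343 205.15905246]
```

View pics/w18.png

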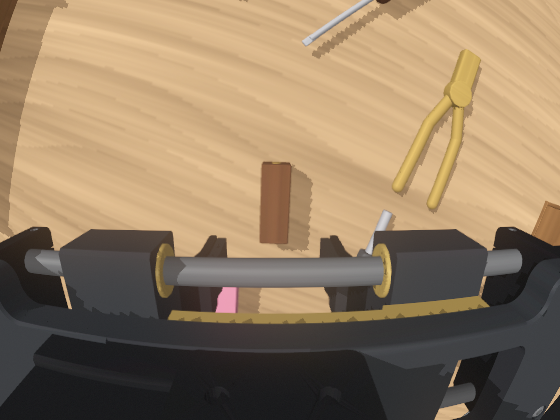

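```bash
python3 -m pendant '[0,-0.02,-0.6,0,0,-0.05,50,0,0,-0.8,0,0,0,50,0,0,-0.8,0,0,0,50,0,0,-0.8,0,0,0,50,0,0,-0.3,0,0,0,50,0,0,0,0,0,0,15]' 25;python3 -m pendant '[0,0,0,0,0,0,15,0,0,0,0,0,0,15,0,0,0,0,0,0,15,0,0,0,0,0,0,15]';python3 -m pendant '[0,0,0.5,0,0,0,15,0,0,1,0,0,0,15,0,0,1,0,0,0,15,0,0,1,0,0,0,15,0,0,1,0,0,0,15,0,0,0,0,0,0,15,0,0,0,0,0,0,15]';python3 - <<'E'
from h import *
st(); c=env.read_camera("wrist"); cv2.imwrite("pics/w19.png",c["image"][:,:,::-1]);crop(c,230,170,320,240,8,"pics/w19c.png")
E
```

```text
time_s: 31.6
tool_pos: [0.5408, -0.2439, 0.0079]
tool_rot: [-90.0, 0.0, -158.8]
force: [0.9, 0.4, -0.6]
grip_width: 0.0457
time_s: 32.1
tool_pos: [0.5412, -0.2446, 0.0087]
tool_rot: [-89.9, 0.1, -158.8]
force: [0.9, 0.3, 6.0]
grip_width: 0.0258
time_s: 32.98
tool_pos: [0.5398, -0.244, 0.1873]
tool_rot: [-90.0, -0.0, -158.8]
force: [0.5, 0.3, -1.7]
grip_width: 0.0257
t 32.98 tcp [ 0.5398 -0.244   0.1873] yax [-0.001 -0.    -1.   ] zax [ 0.361 -0.933 -0.   ] F [ 0.5  0.3 -1.7] g 25.7
```

View pics/w19c.png

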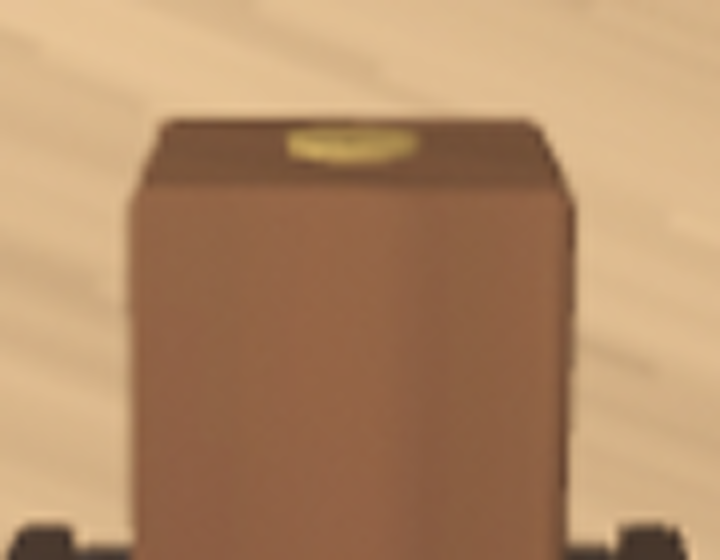

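```bash
python3 - <<'E'
from h import *
c=env.read_camera("wrist"); o=env.get_obs(); T=o["tool_pos"]
z=R.from_euler('xyz',o["tool_rot"],degrees=True).as_matrix()[:,2]; x=np.array([-z[1],z[0],0]); print(np.degrees(np.arctan2(x[1],x[0])))
for q,h in (((273.5,193),.0173),((273.5,185),-.0087)):
    d=onz(c,*q,T[2]+h,True)-T; print(d@x-.036,-d@z)
E
```

```text
21.163159174536172
0.0008283515149210274 -0.0007920036990458133
-1.7858138264471857e-05 -0.000851625010774542
```

```bash
python3 -m pendant '[0.15,0.99,0,0,0,-0.195,15,0.15,0.99,0,0,0,-0.195,15,0.15,0.99,0,0,0,-0.195,15,0.15,0.99,0,0,0,-0.195,15,0.15,0.99,0,0,0,-0.195,15,0.15,0.99,0,0,0,-0.195,15,0.15,0.99,0,0,0,-0.195,15,0.15,0.99,0,0,0,-0.195,15,0.15,0.99,0,0,0,-0.195,15,0.15,0.99,0,0,0,-0.195,15]';python3 -m pendant '[0.16,0.95,0,0,0,0,15,0,0,-0.5,0,0,0,15,0,0,-0.5,0,0,0,15,0,0,-0.6,0,0,0,15,0,0,-0.5,0,0,0,15,0,0,-0.5,0,0,0,15,0,0,-0.2,0,0,0,15,0,0,0,0,0,0,15,0,0,0,0,0,0,15]';python3 - <<'E'
from h import *
st(); c=env.read_camera("wrist"); cv2.imwrite("pics/w20.png",c["image"][:,:,::-1]); crop(c,180,60,340,230,4,"pics/w20c.png")
E
```

```text
time_s: 34.33
tool_pos: [0.5996, 0.1527, 0.1858]
tool_rot: [-90.0, -0.2, -178.4]
force: [1.0, -0.6, -1.1]
grip_width: 0.0255
time_s: 35.45
tool_pos: [0.6074, 0.1902, 0.0763]
tool_rot: [-90.0, 0.1, -178.3]
force: [-0.9, -0.6, -0.4]
grip_width: 0.0257
t 35.45 tcp [0.6074 0.1902 0.0763] yax [ 0.001  0.    -1.   ] zax [ 0.029 -1.    -0.   ] F [-0.9 -0.6 -0.4] g 25.7
```

View pics/w20c.png

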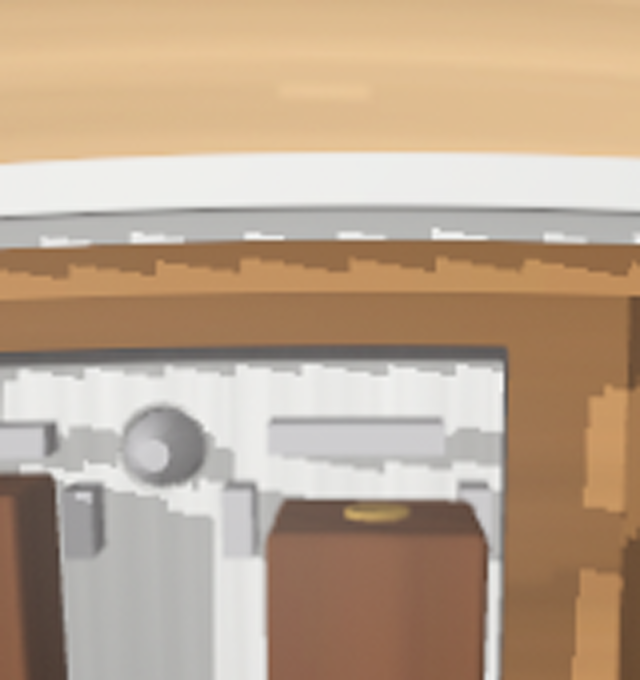

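```bash
python3 -m pendant '[-0.02,0.05,-0.25,0,0,0,15,0,0,-0.3,0,0,0,15,0,0,-0.15,0,0,0,15,0,0,0,0,0,0,15,0,0,0,0,0,0,15]';python3 - <<'E'
from h import *
st(); c=env.read_camera("wrist"); crop(c,180,60,340,230,4,"pics/w21c.png")
E
```

```text
time_s: 36.12
tool_pos: [0.6061, 0.1919, 0.0475]
tool_rot: [-90.0, 0.0, -178.3]
force: [-0.1, 0.9, -0.9]
grip_width: 0.0254
t 36.12 tcp [0.6061 0.1919 0.0475] yax [ 0.  0. -1.] zax [ 0.029 -1.    -0.   ] F [-0.1  0.9 -0.9] g 25.4
```

View pics/w21c.png

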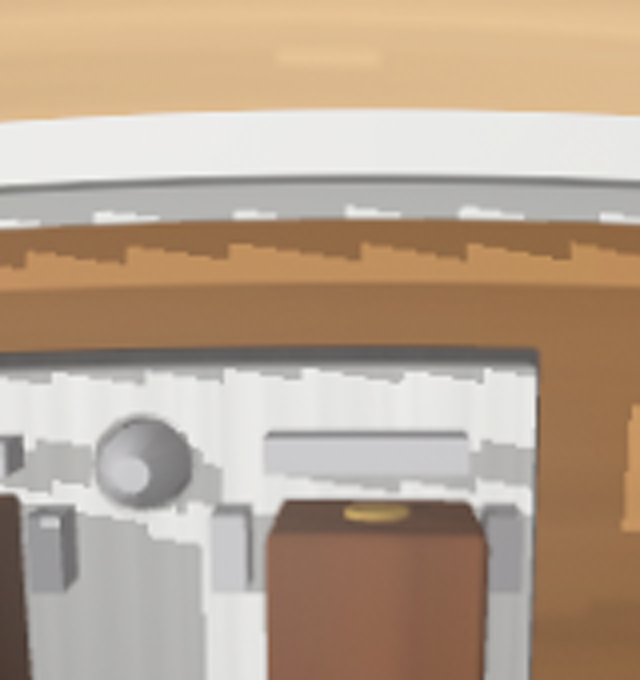

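```bash
python3 -m pendant '[0,0.028,0,0,0,0,15,0,0,-0.15,0,0,0,15,0,0,-0.15,0,0,0,15,0,0,0,0,0,0,15]';python3 -m pendant '[0,0,-0.05,0,0,0,15,0,0,0,0,0,0,15]'
```

```text
time_s: 36.67
tool_pos: [0.6057, 0.1929, 0.0349]
tool_rot: [-90.0, -0.0, -178.3]
force: [0.6, -0.4, -0.7]
grip_width: 0.0255
time_s: 36.92
tool_pos: [0.6058, 0.1929, 0.0346]
tool_rot: [-90.0, -0.0, -178.3]
force: [-3.3, -1.5, 7.7]
grip_width: 0.0258
```

```bash
python3 -m pendant '[0,0,0.03,0,0,0,30,0,0,0,0,0,0,38,0,0,0,0,0,0,38,0,0,0.5,0,0,0,38,0,0,1,0,0,0,38,0,0,1,0,0,0,38,0,0,1,0,0,0,38,0,0,0.4,0,0,0,38]';python3 - <<'E'
from h import *
st(); c=env.read_camera("wrist"); cv2.imwrite("pics/w22.png",c["image"][:,:,::-1])
t=env.read_camera("top"); crop(t,310,150,450,290,5,"pics/t22.png")
E
```

```text
time_s: 37.92
tool_pos: [0.6072, 0.1939, 0.1948]
tool_rot: [-90.1, 0.3, -178.3]
force: [0.1, 0.6, -0.8]
grip_width: 0.0379
t 37.92 tcp [0.6072 0.1939 0.1948] yax [ 0.005  0.001 -1.   ] zax [ 0.029 -1.    -0.001] F [ 0.1  0.6 -0.8] g 37.9
```

View pics/w22.png

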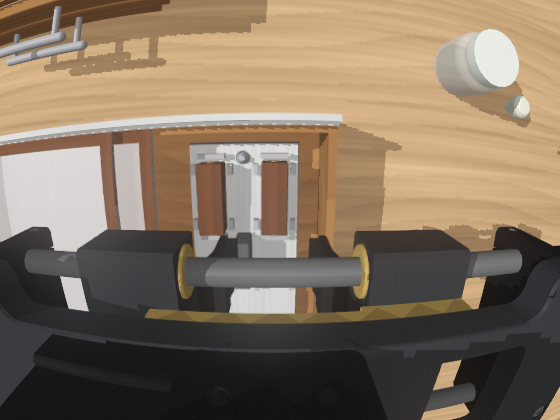

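View pics/t22.png

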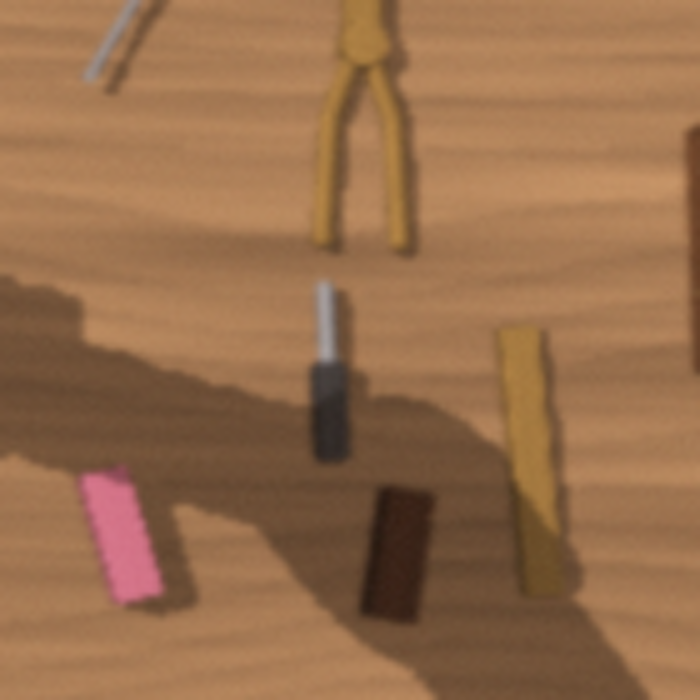

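```bash
python3 -m pendant '[-0.31,-0.97,0,0,0,-0.107,50,-0.31,-0.97,0,0,0,-0.107,50,-0.31,-0.97,0,0,0,-0.107,50,-0.31,-0.97,0,0,0,-0.107,50,-0.31,-0.97,0,0,0,-0.107,50,-0.31,-0.97,0,0,0,-0.107,50,-0.31,-0.97,0,0,0,-0.107,50,-0.31,-0.97,0,0,0,-0.107,50,-0.31,-0.97,0,0,0,-0.107,50,-0.31,-0.97,0,0,0,-0.107,50]' 25;python3 -m pendant '[-0.3,-0.95,0,0,0,0,50,-0.3,-0.95,0,0,0,0,50,-0.3,-0.95,0,0,0,0,50,-0.3,-0.95,-0.2,0,0,0,50,-0.3,-0.95,-0.4,0,0,0,50,0,0,-0.7,0,0,0,50,0,0,0,0,0,0,50,0,0,0,0,0,0,50]'; python3 - <<'E'
from h import *
st(); c=env.read_camera("wrist"); cv2.imwrite("pics/w23.png",c["image"][:,:,::-1])
print(proj(c,[.424,-.3841,.026],True))
E
```

```text
time_s: 39.28
tool_pos: [0.4802, -0.196, 0.1887]
tool_rot: [-90.0, -0.2, 170.9]
force: [0.6, -0.2, -0.7]
grip_width: 0.05
time_s: 40.28
tool_pos: [0.4223, -0.3843, 0.1385]
tool_rot: [-90.0, -0.0, 171.0]
force: [-0.3, -0.0, -0.3]
grip_width: 0.05
t 40.27 tcp [ 0.4223 -0.3843  0.1385] yax [-0.     0.001 -1.   ] zax [-0.156 -0.988 -0.001] F [-0.3 -0.  -0.3] g 50.0
[271.83907926 203.75230973]
```

View pics/w23.png

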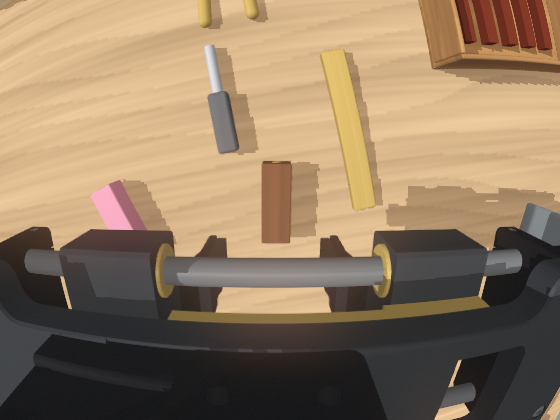

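```bash
python3 -m pendant '[0.02,-0.08,-0.6,0,0,0,50,0,0,-0.8,0,0,0,50,0,0,-0.8,0,0,0,50,0,0,-0.8,0,0,0,50,0,0,-0.25,0,0,0,50,0,0,0,0,0,0,15]' 25;python3 -m pendant '[0,0,0,0,0,0,15,0,0,0,0,0,0,15,0,0,0,0,0,0,15,0,0,0,0,0,0,15]';python3 -m pendant '[0,0,0.5,0,0,0,15,0,0,1,0,0,0,15,0,0,1,0,0,0,15,0,0,1,0,0,0,15,0,0,1,0,0,0,15,0,0,0,0,0,0,15,0,0,0,0,0,0,15]';python3 - <<'E'
from h import *
st(); c=env.read_camera("wrist"); cv2.imwrite("pics/w24.png",c["image"][:,:,::-1]);crop(c,230,170,320,240,8,"pics/w24c.png")
E
```

```text
time_s: 41.08
tool_pos: [0.4232, -0.3882, 0.0092]
tool_rot: [-90.0, 0.0, 171.0]
force: [-0.6, -0.7, 0.6]
grip_width: 0.0456
time_s: 41.58
tool_pos: [0.4235, -0.3888, 0.0099]
tool_rot: [-89.9, 0.1, 171.0]
force: [-0.1, 1.7, 6.4]
grip_width: 0.0258
time_s: 42.45
tool_pos: [0.4221, -0.3879, 0.1876]
tool_rot: [-90.0, -0.1, 171.0]
force: [1.0, 0.4, -1.1]
grip_width: 0.0259
t 42.45 tcp [ 0.4221 -0.3879  0.1876] yax [-0.001  0.001 -1.   ] zax [-0.157 -0.988 -0.001] F [ 1.   0.4 -1.1] g 25.9
```

View pics/w24c.png

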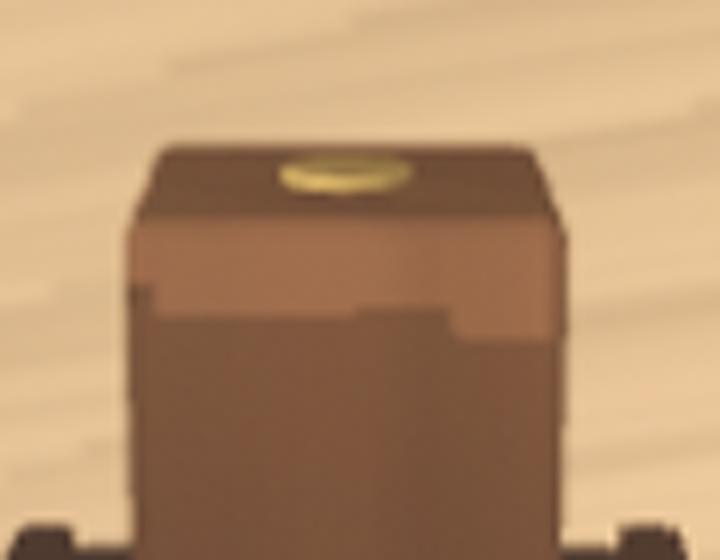

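```bash
python3 -m pendant '[0.25,0.96,0,0,0,0.107,15,0.25,0.96,0,0,0,0.107,15,0.25,0.96,0,0,0,0.107,15,0.25,0.96,0,0,0,0.107,15,0.25,0.96,0,0,0,0.107,15,0.25,0.96,0,0,0,0.107,15,0.25,0.96,0,0,0,0.107,15,0,0.96,0,0,0,0.107,15,0,0.96,0,0,0,0.107,15,0,0.96,0,0,0,0.107,15]';python3 -m pendant '[0,0.96,0,0,0,0,15,0,0.96,0,0,0,0,15,-0.1,0.96,0,0,0,0,15,-0.1,0.96,0,0,0,0,15,-0.1,0.96,0,0,0,0,15,0,0,-0.7,0,0,0,15,0,0,-0.8,0,0,0,15,0,0,-0.8,0,0,0,15,0,0,-0.4,0,0,0,15,0,0,0,0,0,0,15]';python3 - <<'E'
from h import *
st(); c=env.read_camera("wrist"); cv2.imwrite("pics/w25.png",c["image"][:,:,::-1])
E
```

```text
time_s: 43.75
tool_pos: [0.4916, -0.0031, 0.1869]
tool_rot: [-90.0, -0.2, -178.3]
force: [0.4, -0.5, -1.4]
grip_width: 0.0258
time_s: 45.0
tool_pos: [0.4794, 0.1873, 0.0791]
tool_rot: [-90.0, -0.2, -178.3]
force: [-0.7, -0.3, -0.5]
grip_width: 0.0255
t 45.0 tcp [0.4794 0.1873 0.0791] yax [-0.004 -0.001 -1.   ] zax [ 0.029 -1.     0.   ] F [-0.7 -0.3 -0.5] g 25.5
```

View pics/w25.png

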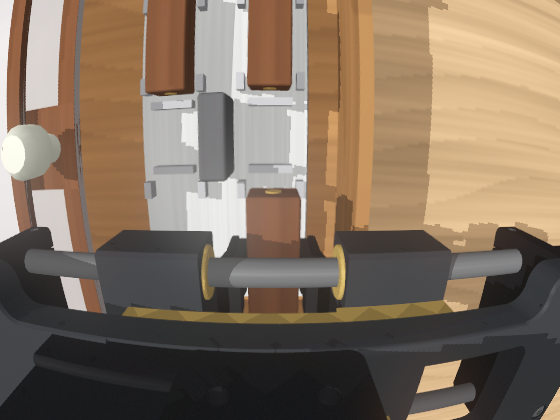

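```bash
python3 -m pendant '[0.01,0.045,-0.3,0,0,0,15,0,0,-0.3,0,0,0,15,0,0,-0.18,0,0,0,15,0,0,0,0,0,0,15,0,0,0,0,0,0,15]';python3 - <<'E'
from h import *
st(); c=env.read_camera("wrist"); crop(c,130,60,340,240,3.5,"pics/w26c.png")
E
```

```text
time_s: 45.68
tool_pos: [0.4813, 0.1896, 0.0496]
tool_rot: [-90.0, 0.0, -178.3]
force: [-0.1, 0.0, -0.9]
grip_width: 0.0257
t 45.67 tcp [0.4813 0.1896 0.0496] yax [ 0.  0. -1.] zax [ 0.029 -1.    -0.   ] F [-0.1  0.  -0.9] g 25.7
```

View pics/w26c.png

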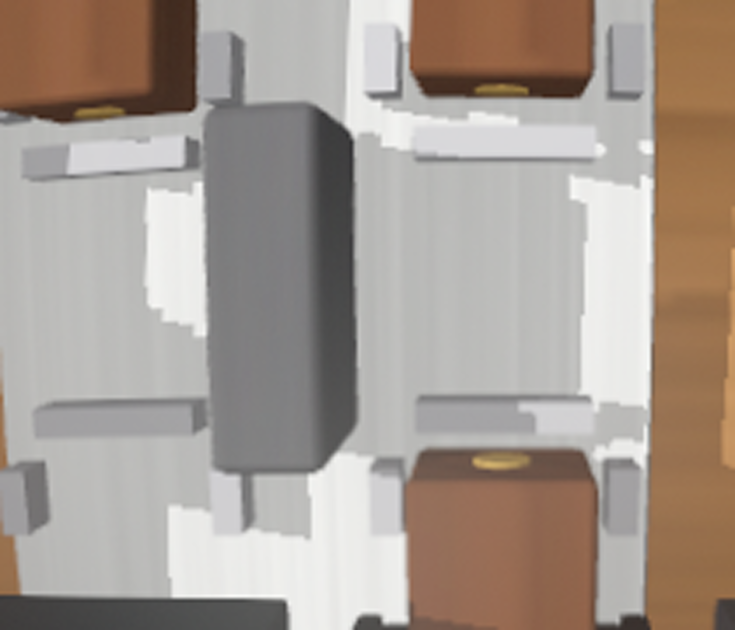

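```bash
python3 -m pendant '[-0.035,0,0,0,0,0,15,0,0,-0.15,0,0,0,15,0,0,-0.18,0,0,0,15,0,0,0,0,0,0,15]';python3 -m pendant '[0,0,-0.05,0,0,0,15,0,0,0,0,0,0,15]'
```

```text
time_s: 46.22
tool_pos: [0.4795, 0.1895, 0.0357]
tool_rot: [-90.0, -0.0, -178.3]
force: [0.1, -0.2, -1.0]
grip_width: 0.0258
time_s: 46.48
tool_pos: [0.4795, 0.1895, 0.0355]
tool_rot: [-89.9, -0.0, -178.3]
force: [-5.8, -2.8, 14.6]
grip_width: 0.0257
```

```bash
python3 -m pendant '[0,0,0.03,0,0,0,30,0,0,0,0,0,0,38,0,0,0,0,0,0,38,0,0,0.5,0,0,0,38,0,0,1,0,0,0,38,0,0,1,0,0,0,38,0,0,1,0,0,0,38,0,0,0.6,0,0,0,38,-0.3,-0.8,0,0,0,0,60]';python3 - <<'E'
from h import *
st(); c=env.read_camera("wrist"); cv2.imwrite("pics/w27.png",c["image"][:,:,::-1])
t=env.read_camera("top"); cv2.imwrite("pics/t27.png",t["image"][:,:,::-1])
E
```

```text
time_s: 47.6
tool_pos: [0.4691, 0.1606, 0.2032]
tool_rot: [-90.2, 0.3, -178.0]
force: [-0.0, -0.0, -0.6]
grip_width: 0.0422
t 47.6 tcp [0.4691 0.1606 0.2032] yax [ 0.006  0.003 -1.   ] zax [ 0.034 -0.999 -0.003] F [-0.  -0.  -0.6] g 42.2
```

View pics/w27.png

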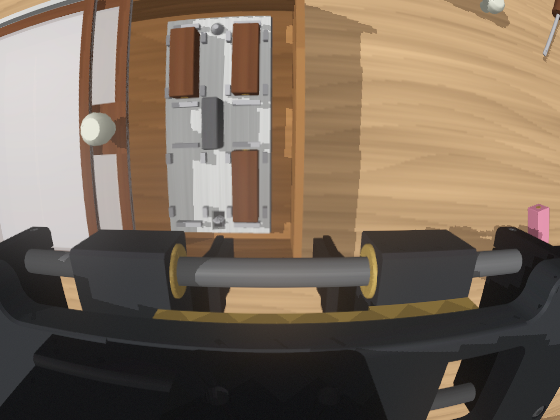

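View pics/t27.png

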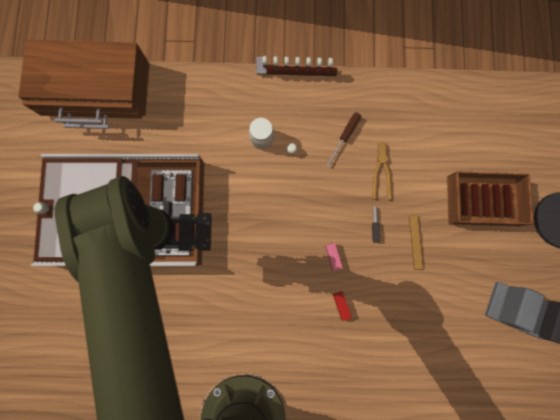

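```bash
python3 -m pendant '[0.19,0.45,0,0,0,0.99,75,0.19,0.45,0,0,0,0.99,75,0.19,0.45,0,0,0,0.99,75,0.19,0.45,0,0,0,0.99,75,0.19,0.45,0,0,0,0.99,75,0.19,0.45,0,0,0,0.99,75,0.19,0.45,0,0,0,0.99,75,0.19,0.45,0,0,0,0.99,75,0.19,0.45,0,0,0,0.99,75,0,0,0,0,0,0.08,75]' 12;python3 -m pendant '[0,0,0,0,0,0,75]'; python3 - <<'E'
from h import *
st(); c=env.read_camera("wrist"); cv2.imwrite("pics/w28.png",c["image"][:,:,::-1])
print(proj(c,[.538,.3235,.105],True))
E
```

```text
time_s: 48.95
tool_pos: [0.5357, 0.3215, 0.1998]
tool_rot: [-90.0, 0.1, -88.4]
force: [-1.0, -0.1, 0.2]
grip_width: 0.0748
time_s: 49.08
tool_pos: [0.536, 0.3193, 0.1996]
tool_rot: [-90.0, -0.0, -88.6]
force: [0.1, -1.0, -0.3]
grip_width: 0.0749
t 49.08 tcp [0.536  0.3193 0.1996] yax [-0. -0. -1.] zax [ 1.     0.025 -0.   ] F [ 0.1 -1.  -0.3] g 74.9
[275.72186155 205.27084878]
```

View pics/w28.png

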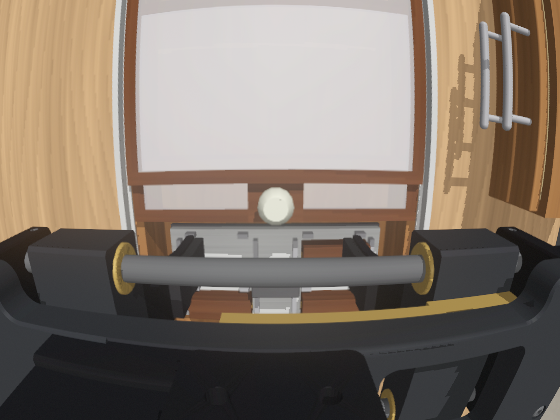

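```bash
python3 -m pendant '[0.05,0.09,-0.3,0,0,0,75,0,0,-0.6,0,0,0,75,0,0,-0.8,0,0,0,75,0,0,-0.8,0,0,0,75,0,0,-0.4,0,0,0,75,0,0,0,0,0,0,75]' 12;python3 -m pendant '[0,0,0,0,0,0,20,0,0,0,0,0,0,20,0,0,0,0,0,0,20,0,0,0,0,0,0,20,0,0,0,0,0,0,20,0,0,0,0,0,0,20,0,0,0,0,0,0,20]'
```

```text
time_s: 49.88
tool_pos: [0.5375, 0.3225, 0.0822]
tool_rot: [-90.1, -0.1, -88.5]
force: [-0.4, 0.6, -0.3]
grip_width: 0.0751
time_s: 50.75
tool_pos: [0.5379, 0.3231, 0.0834]
tool_rot: [-90.0, -0.0, -88.4]
force: [-1.3, 0.1, 1.7]
grip_width: 0.029
```

```bash
python3 -m pendant '[0.01,-0.3,0,0,0,0,20,0.015,-0.5,0,0,0,0,20,0.015,-0.5,0,0,0,0,20,0.015,-0.5,0,0,0,0,20,0.015,-0.5,0,0,0,0,20,0.015,-0.5,0,0,0,0,20,0.015,-0.5,0,0,0,0,20,0.01,-0.4,0,0,0,0,20,0,0,0,0,0,0,20]';python3 -m pendant '[0.01,-0.25,0,0,0,0,20,0,0,0,0,0,0,20]'
```

```text
time_s: 51.88
tool_pos: [0.5423, 0.1723, 0.0834]
tool_rot: [-90.1, -0.2, -88.6]
force: [-2.5, -2.7, 2.8]
grip_width: 0.0295
time_s: 52.12
tool_pos: [0.5425, 0.1644, 0.0834]
tool_rot: [-90.1, -0.1, -88.5]
force: [-3.0, -1.3, 2.8]
grip_width: 0.0293
```

```bash
python3 -m pendant '[0.005,-0.12,0,0,0,0,20,0,0,0,0,0,0,20]';python3 -m pendant '[0,-0.12,0,0,0,0,20,0,0,0,0,0,0,20]';python3 -m pendant '[0,-0.1,0,0,0,0,20,0,0,0,0,0,0,20]'
```

```text
time_s: 52.38
tool_pos: [0.5427, 0.1604, 0.0834]
tool_rot: [-90.0, -0.0, -88.4]
force: [-4.0, -0.2, 4.3]
grip_width: 0.0293
time_s: 52.62
tool_pos: [0.5428, 0.1581, 0.0834]
tool_rot: [-90.0, 0.2, -88.3]
force: [-3.0, 5.8, 0.6]
grip_width: 0.0294
time_s: 52.88
tool_pos: [0.5428, 0.1581, 0.0835]
tool_rot: [-89.9, 0.6, -88.2]
force: [-1.0, 13.3, -4.8]
grip_width: 0.0295
```

Hard stop at y = 0.158, 165 mm of travel as expected. I'll release, back off and inspect.

```bash
python3 -m pendant '[0,0.14,0,0,0,0,20,0,0,0,0,0,0,50,0,0,0,0,0,0,70,0,0,0,0,0,0,70,0,0,0.5,0,0,0,70,0,0,1,0,0,0,70,0,0,1,0,0,0,70,0,-0.5,0.8,0,0,0,70,0,-1,0,0,0,0,70,0,-1,0,0,0,0,70]';python3 -m pendant '[0,-1,0,0,0,0,70,0,-1,0,0,0,0,70,0,-0.5,0,0,0,0,70,0,0,0,0,0,0,70,0,0,0,0,0,0,70]';python3 - <<'E'
from h import *
st(); c=env.read_camera("wrist"); cv2.imwrite("pics/w29.png",c["image"][:,:,::-1])
t=env.read_camera("top"); crop(t,20,140,215,280,4,"pics/t29.png"); cv2.imwrite("pics/t29f.png",t["image"][:,:,::-1])
f=lambda u,v:(u/4+20-.4,v/4+140-.4)
E
```

```text
time_s: 54.12
tool_pos: [0.5437, 0.0565, 0.2176]
tool_rot: [-89.8, -0.1, -88.4]
force: [0.7, -0.5, 0.1]
grip_width: 0.0699
time_s: 54.75
tool_pos: [0.5433, -0.0405, 0.2158]
tool_rot: [-90.0, 0.1, -88.3]
force: [0.3, -0.3, -0.6]
grip_width: 0.0699
t 54.75 tcp [ 0.5433 -0.0405  0.2158] yax [ 0.001  0.001 -1.   ] zax [1.    0.03  0.001] F [ 0.3 -0.3 -0.6] g 69.9
```

View pics/t29.png

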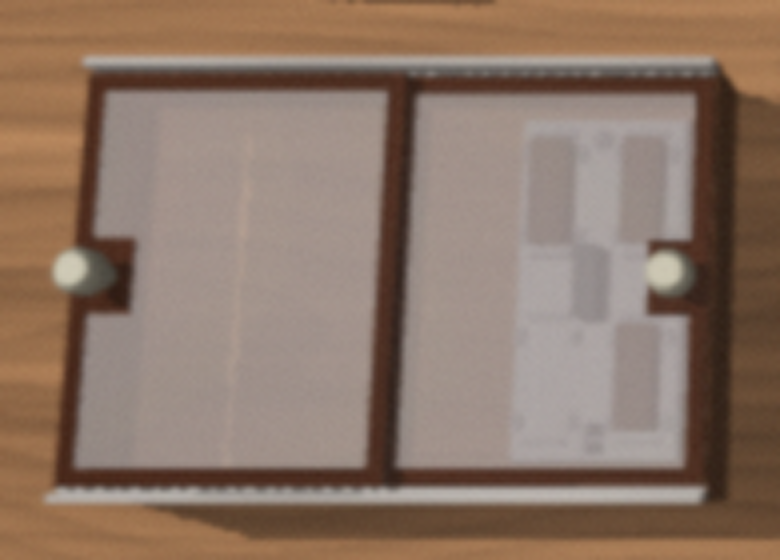

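View pics/w29.png

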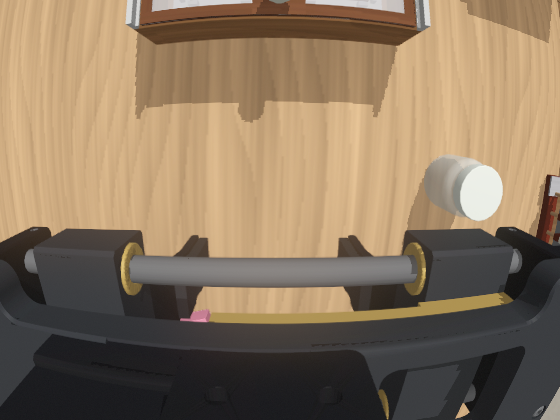

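View pics/t29f.png

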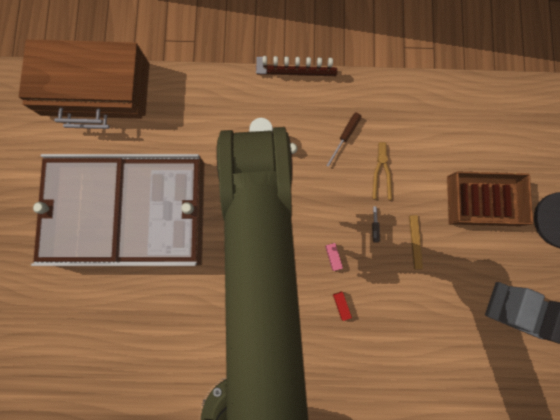

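The lower lid is shut: its knob is at crop column 672 and the front gap is closed. The upper lid hasn't moved. The three blocks show through the lid, each in its own nest. No walnut block is left on the bench, and the bystanders are where they started.

```bash
python3 -c "
from cell import env
print(env.sign_off())"
```

```text
the job is handed in; nothing more can be done
None
```

The job is done and handed in at about 55 s of robot time, well under the 208 s limit.

- **Opening the lid:** I slid the lower lid by its knob to its stop. The measured edge was at chest y −0.041, which is fully open, and the neighbour stayed shut.
- **Plate:** I lined up the round hole by watching the round pin through it with the wrist camera. The plate went down with no sideways load and stopped at the height that means flat on the bed. A later wrist view showed both pins through the plate.
- **Blocks:** Three walnut blocks were on the bench; I found no fourth. They are in nests 0, 1 and 3, each lowered until it met the nest floor. One block was knocked aside during the run, so I found it again before picking it up.
- **Closing the lid:** It moved 165 mm to its hard stop, which is the full travel.

In the last pictures the lower lid is shut with no gap, and the upper lid is unmoved. The three blocks show through the lid in their nests, and the other tools and the pink and red look-alikes are where they started. The arm was clear of everything.

**Check that disagreed:** before the plate fit, the top camera put the round pin about 1.5–2 mm in y from where the wrist camera saw it. That is about the stated calibration error. I used the wrist view, and the fit confirmed it.

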